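# Isolate, load and restart the mouthguard drying station

### The arm

A 6-joint arm with a two-finger parallel gripper is mounted at the origin on the work surface. World frame = base frame: x ahead of the robot, y to its left, z up, the work surface at z = 0. Lengths are in m, angles in rad, forces in N, time in s.
With the tool pointing down it reaches from about 0.35 to 0.975 m from the base axis. Payload 4.9 kg.
Tool frame: the origin (TCP) lies midway between the tips of the shut fingers; the grasp point (between the pads) lies 19 mm behind it; z points along the fingers, y is the direction in which the jaws open and shut (so a half turn about z gives the same grasp; the last joint's range is limited). The gripper opens to 85 mm and grips with 20 to 120 N. Pads are 22 mm wide; open, the fingers measure 114 mm over their backs; the gripper's body (76 mm by 85 mm) begins 54 mm behind the grasp point. The pads swing forward as they close: fully open they stand 13 mm farther back than shut.
Start: joints at [-1.388, 0.053, 1.613, -0, 1.476, -0.119], TCP at [0.186, -0.597, 0.231] pointing down, gripper open.
Joint ranges: [-3.01, 3.01], [-1.01, 2.22], [0.06, 2.58], [-1.02, 4.17], [0.09, 2.62], [-3.14, 3.14]. Speed limits (rad/s): [2.57, 2.57, 3.14, 3.14, 3.14, 3.14].

### API

Orientations are given as a unit quaternion [w, x, y, z].
In Python, from plant import manip, cams gives the robot as it stands.
- The arm moves only by the tool jog_arm, never from a script. Its argument "targets" is a list of rows, each a list of 4 numbers: the shift along the tool's x, y, z in m, then the turn about the tool's z in degrees. A call has 1 to 5 rows; each row is the pose to reach, as a shift and turn from the pose commanded when the call began, along the tool's axes at that moment; what a row does not reach only later rows make up. A row lasts 1/12 s, in which the tool goes at most 41.7 mm and 7.16 degrees, less where a joint would pass 70% of its speed; a pose out of reach is approached as far as the arm can. A call with a gripper value outside its range is refused whole. "fingers" is the opening, from 0 (shut) to 1 (fully open), set as the call begins (left out, the last holds). The fingers move at their own pace and stop on an object; the grip force is fixed at half the most. Time passes only in rows, so rows that repeat a pose let the fingers close. It gives the time, the measured TCP pose, the force and the opening at its end, in the units of the state.
- manip.state(): the state, without advancing time (a new reading comes with each control period).
- cams.grab_frame(name): name is "side" or "top" or "wrist"; returns the picture (384x512x3 uint8, red, green, blue); there is no depth.
- cams.get_calibration(name): a dict with "camera_matrix" (3x3 intrinsics, pixels), "cam_to_world" (4x4, takes a point from camera to world coordinates). Camera axes: x right, y up, looking along -z (the intrinsics and any distortion apply to the point x, -y, -z); pixel columns grow to the right and rows downward; lengths in m; the calibration is good to about 2 mm. The wrist camera is an equidistant fisheye: a pixel r from the principal point sees the ray r / f radians off the axis. A picture is of the moment at which its call begins: read the wrist's pose just before it. get_calibration takes no time and is no camera call; for the wrist camera it gives the pose at the moment of the call.
- manip.job_done(): hands the job in, once; it reports no verdict.
The state is a dict: "time": time; "joint_pos": joint angles; "joint_vel": joint speeds; "joint_efforts": joint torques, N m; "tool_pos": TCP position; "tool_rot": TCP orientation; "contact_force": force on the tool from outside, world axes, zero at the start; "ft_torque": the same for the moment, N m; "gripper_width": opening from 0.0 (shut) to 1.0 (fully open).
Only numpy, scipy, OpenCV 4.12 (cv2) and the standard library are available. Lean on these libraries where they do the work, as an engineer would, in place of code of your own. Each camera call takes 0.05 s, during which the arm holds its last target. There are 200 camera calls.

### The job

First throw the drying station's isolator lever over to off (right, the ring mark), before doing anything else. With it off, lay every mouthguard case whose lid tag is a round disc in a pocket of the drying station and every one tagged with a cross in a pocket of the wooden reject tray, one to a pocket, tag up and flat on the floor, and turn the rotary selector clockwise right round to its two-dot stop; then throw the lever back fully to on. Leave the shaker bottle, peanut roller, ball and bamboo box where they are.

Things in the scene. Friction and masses are not known exactly. Their poses are not given: they have to be found in the camera images.
- disc1: blue plastic mouthguard case, a closed box 84 (its x) x 54 (its y) x 32 mm high, 0.08 to 0.17 kg, origin at the centre of its underside, z up. On its lid a flat white tag 2 mm thick, a round DISC 38 mm across (checked good: it belongs in the drying station). May be absent
- disc2: blue plastic mouthguard case, a closed box 84 (its x) x 54 (its y) x 32 mm high, 0.08 to 0.17 kg, origin at the centre of its underside, z up. On its lid a flat white tag 2 mm thick, a round DISC 38 mm across (checked good: it belongs in the drying station). May be absent
- disc3: blue plastic mouthguard case, a closed box 84 (its x) x 54 (its y) x 32 mm high, 0.08 to 0.17 kg, origin at the centre of its underside, z up. On its lid a flat white tag 2 mm thick, a round DISC 38 mm across (checked good: it belongs in the drying station). May be absent
- cross1: blue plastic mouthguard case, a closed box 84 (its x) x 54 (its y) x 32 mm high, 0.08 to 0.17 kg, origin at the centre of its underside, z up. On its lid a flat white tag 2 mm thick, an X-shaped CROSS of two bars 54 mm long (rejected: it belongs in the reject tray). May be absent
- cross2: blue plastic mouthguard case, a closed box 84 (its x) x 54 (its y) x 32 mm high, 0.08 to 0.17 kg, origin at the centre of its underside, z up. On its lid a flat white tag 2 mm thick, an X-shaped CROSS of two bars 54 mm long (rejected: it belongs in the reject tray). May be absent
- station: fixed drying station 230 (x) x 278 (y) mm, origin on the counter; front (-x) faces the robot, +y is left seen from the robot. Front: white bed, local x -113 to +3, three 10 mm deep pockets along y, floor 12 and rims 22 mm above the counter, 26 mm ribs between. Rear: grey control head, local x +4 to +116, top 40 mm above the counter; lever at its right (-y), selector at its left (+y)
- dry1 (a point): centre of the floor of the drying station's right pocket, at station local x -55, y -96, z 12 mm; pocket 100 mm long along the station's x, 70 mm wide along its y, 10 mm deep; takes one case lying flat, its 84 mm length along the pocket
- dry2 (a point): centre of the floor of the drying station's middle pocket, at station local x -55, y +0, z 12 mm; pocket 100 mm long along the station's x, 70 mm wide along its y, 10 mm deep; takes one case lying flat, its 84 mm length along the pocket
- dry3 (a point): centre of the floor of the drying station's left pocket, at station local x -55, y +96, z 12 mm; pocket 100 mm long along the station's x, 70 mm wide along its y, 10 mm deep; takes one case lying flat, its 84 mm length along the pocket
- tray: fixed pale wooden reject tray, 116 (its x) x 182 (its y) x 16 mm high, origin under its centre, two pockets side by side along y (100 x 70 mm, 10 mm deep, floor 6 mm above the counter, 26 mm rib between them)
- rej1 (a point): centre of the floor of the reject tray's right pocket, at tray local x 0, y -48, z 6 mm; 100 mm along the tray's x, 70 mm along its y, 10 mm deep; takes one case lying flat
- rej2 (a point): centre of the floor of the reject tray's left pocket, at tray local x 0, y +48, z 6 mm; 100 mm along the tray's x, 70 mm along its y, 10 mm deep; takes one case lying flat
- lever (a joint): isolator lever, rad: 0 = upright, +0.6 = ON stop (leans to the station's +y, left, bar mark), -0.6 = OFF stop (leans to -y, right, ring mark). Over-centre: it falls to whichever stop is on its side of upright and rests there. About 1 N at the grip throws it
- lever_pivot (a point): pivot of the lever, 52 mm above the counter, at station local x +70, y -75 mm; the lever swings in the station's y-z plane, between two steel cheeks that reach 60 mm above the counter
- lever_tip (a point): free end of the lever, 100 mm from the pivot; the outer 55 mm is a black round grip 20 mm across, the rest a 12 mm rod
- selector (a joint): rotary selector, rad: 0 = one-dot stop (bar along the station's x, pointer line to the front), grows turning clockwise seen from above to 1.2 = two-dot stop (bar turned by -1.2 about vertical, pointer to front left). Stiff (0.06 N m), stays where it is left
- selector_grip (a point): point on the selector's vertical axis at station local x +70, y +80, z 62 mm above the counter, in its handle: a black bar 70 mm long, 14 mm thick, its flanks 50 to 72 mm above the counter (nothing lies on the 40 mm high head beside it but a disc 48 mm across and 4 mm thick)
- shaker: bystander, to be left alone: stainless steel shaker bottle with black lid, 78 mm across, 208 mm high, origin at its underside
- roller: bystander, to be left alone: wooden peanut massage roller, 150 mm long (its y), 68 mm thick, origin at its underside
- ball: bystander, to be left alone: black rubber lacrosse ball 63 mm across on a flat cork ring, origin at its underside
- bamboo_box: bystander, to be left alone: bamboo box 90 x 130 x 50 mm with a steel latch plate, origin at its underside
Things that resemble listed ones, but are neither listed nor needed, are in the scene too. Leave any orange or pink look-alike of the cross2 alone.

How it is judged:
By the outcome, as a careful person would: the job done as asked, in the order asked, and still so for the second after the job is handed in, with the robot touching nothing.
Of disc1, disc2, disc3, cross1, cross2 only 4 to 5 are there at a start; the rules pass over those that are not, and their reading is None.
At some moment in a run one of disc1, disc2, disc3, cross1, cross2 may be knocked a few centimetres aside while the robot is not near it.
Once in a run the grip may slacken for a moment while it holds something.
It also fails if it takes over 192 s, if anything falls off the work surface, if the arm or the gripper's body presses on something with over 40 N, if the wrist force passes 120 N, or if a joint passes its speed limit or range.

## Working session

There is one attempt and no reset: what is moved stays moved. The work goes in short steps, Python scripts to look and compute and a tool call to move; the robot and the scene stay as the last step left them, time stands still between calls to the robot, and variables do not carry over. Pictures are saved under pics/ and viewed, about 12 in all and at most 16, crops included, and the job is handed in when it is done.

Besides the shell and the picture viewer there is one more tool, called after "Call:" in YAML: its name, and indented under it one key for each argument. jog_arm: Moves the arm, as the interface text tells. Its arguments: {"type":"object","properties":{"targets":{"type":"array"},"fingers":{"type":"number"}},"required":["targets"]}

```bash
mkdir -p pics; ls
cat > h.py <<'E'
import numpy as np, cv2
from plant import manip, cams
from scipy.spatial.transform import Rotation as R
def grab(n,save=None):
    c=cams.get_calibration(n); im=cams.grab_frame(n)
    if save: cv2.imwrite(f'pics/{save}.png',cv2.cvtColor(im,cv2.COLOR_RGB2BGR))
    return im,c
def ray(c,uv,fish=False):
    K=np.array(c['camera_matrix']);T=np.array(c['cam_to_world'])
    x=(uv[0]-K[0,2])/K[0,0];y=(uv[1]-K[1,2])/K[1,1]
    if fish:
        r=np.hypot(x,y);s=np.sin(r)/max(r,1e-9);d=np.array([x*s,-y*s,-np.cos(r)])
    else: d=np.array([x,-y,-1.])
    return T[:3,3],T[:3,:3]@d
def onz(c,uv,z,fish=False):
    o,d=ray(c,uv,fish);return o+d*(z-o[2])/d[2]
def proj(c,p):
    K=np.array(c['camera_matrix']);T=np.array(c['cam_to_world'])
    q=T[:3,:3].T@(np.array(p)-T[:3,3]);return K[0,2]+K[0,0]*q[0]/-q[2],K[1,2]-K[1,1]*q[1]/-q[2]
E
python3 - <<'E'
from h import *
s=manip.state();print(s)
a,c=grab('top','top0');b,d=grab('side','side0')
for k in(c,d):print({m:np.round(v,3).tolist() if not isinstance(v,str) else v for m,v in k.items()})
print(cams.get_calibration('wrist'))
E
```

```text
pics
{'time': 0.0, 'joint_pos': array([-1.38799055e+00,  5.33343214e-02,  1.61428986e+00, -8.79488957e-06,
        1.47598866e+00, -1.18975409e-01]), 'joint_vel': array([-7.44879380e-04,  1.14881189e-03,  3.43065475e-05,  7.38253914e-04,
       -2.05880903e-03,  2.53759482e-03]), 'joint_efforts': array([-1.13600130e-03, -3.93684232e+01, -3.70175028e+01, -2.46050768e-04,
        7.02219957e-03, -6.47189822e-07]), 'tool_pos': array([ 0.18566288, -0.59613915,  0.23007946]), 'tool_rot': array([-1.00943989e-03,  9.88637030e-01,  1.50319004e-01, -3.66069057e-05]), 'contact_force': array([0.36531521, 0.01284522, 0.46445708]), 'ft_torque': array([-0.04662199,  0.02021256, -0.03688308]), 'gripper_width': 0.9972203347185798}
{'camera_matrix': [[471.211, 0.0, 251.09], [0.0, 471.211, 196.111], [0.0, 0.0, 1.0]], 'cam_to_world': [[0.014, 0.995, -0.101, 0.386], [-1.0, 0.014, 0.0, -0.095], [0.001, 0.101, 0.995, 1.775], [0.0, 0.0, 0.0, 1.0]]}
{'camera_matrix': [[443.871, 0.0, 250.395], [0.0, 443.871, 197.184], [0.0, 0.0, 1.0]], 'cam_to_world': [[0.996, 0.032, -0.082, 0.411], [-0.086, 0.543, -0.835, -1.411], [0.018, 0.839, 0.543, 0.979], [0.0, 0.0, 0.0, 1.0]]}
{'camera_matrix': array([[297.31863964,   0.        , 255.87411063],
       [  0.        , 297.31863964, 189.63859455],
       [  0.        ,   0.        ,   1.        ]]), 'cam_to_world': array([[ 0.29772578,  0.91369056,  0.27663859,  0.25645783],
       [-0.95464985,  0.28547818,  0.08453321, -0.57422854],
       [-0.00173709, -0.28926071,  0.95724878,  0.3735672 ],
       [ 0.        ,  0.        ,  0.        ,  1.        ]])}
```

```bash
python3 -c "
import cv2
a=cv2.imread('pics/top0.png');cv2.imwrite('pics/top0b.png',cv2.resize(a,(800,600),interpolation=2))"
```

```text
(no output)
```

View pics/top0b.png

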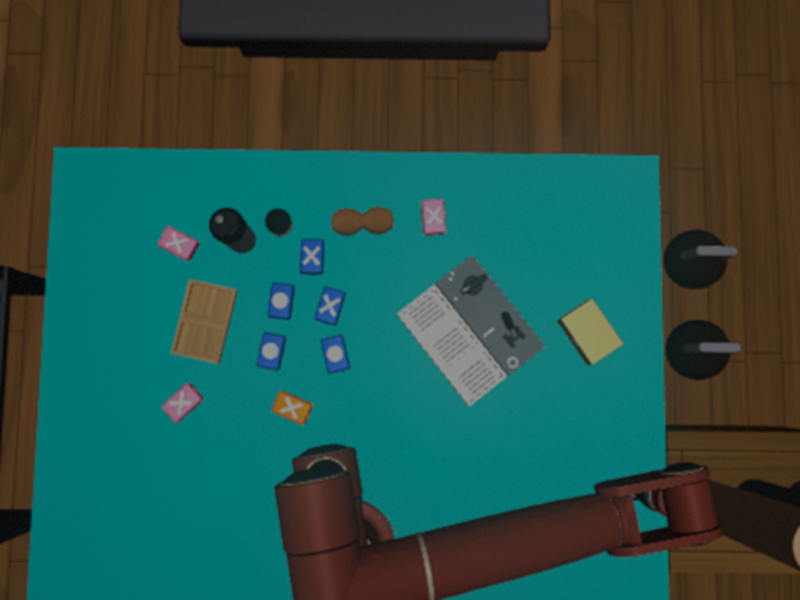

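View pics/side0.png

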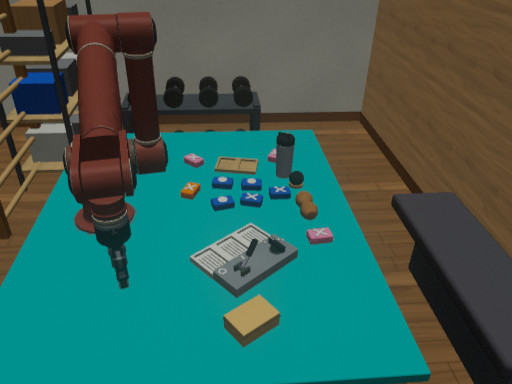

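All five cases are there. In the top view (800x600 view) the discs are at (281,300), (270,351) and (334,354) and the crosses at (311,256) and (330,305). The pink and orange cross-tagged boxes are look-alikes. The tray is at (203,320). The station is at (470,330), turned about 35°, with the lever at (512,328) and the selector at (472,284). Now I'll measure.

```bash
cat >> h.py <<'E'
def cases(im,c,z=0.032,zt=0.034,fish=False,amin=120):
    hsv=cv2.cvtColor(im,cv2.COLOR_RGB2HSV)
    m=cv2.inRange(hsv,(108,120,40),(128,255,255))
    out=[]
    for k in cv2.findContours(m,cv2.RETR_EXTERNAL,cv2.CHAIN_APPROX_NONE)[0]:
        if cv2.contourArea(k)<amin: continue
        f=np.zeros_like(m);cv2.drawContours(f,[cv2.convexHull(k)],-1,255,-1)
        w=cv2.bitwise_and(f,cv2.inRange(hsv,(0,0,110),(180,90,255)))
        M=cv2.moments(w,True)
        if M['m00']<10: continue
        t=(M['m10']/M['m00'],M['m01']/M['m00'])
        P=np.array([onz(c,p[0],z,fish)[:2] for p in k],np.float32)
        r=cv2.minAreaRect(P);B=cv2.boxPoints(r);e=[B[1]-B[0],B[2]-B[1]]
        l=max(e,key=np.linalg.norm);yaw=np.degrees(np.arctan2(l[1],l[0]));yaw=(yaw+90)%180-90
        h=cv2.convexHull(max(cv2.findContours(w,cv2.RETR_EXTERNAL,cv2.CHAIN_APPROX_NONE)[0],key=cv2.contourArea))
        out.append((np.round(t,1).tolist(),'fill %.2f'%(M['m00']/cv2.contourArea(h)),'tag',np.round(onz(c,t,zt,fish)[:2],4).tolist(),'yaw %.1f'%yaw,'rc',np.round(r[0],4).tolist(),np.round(r[1],3).tolist()))
    return out
E
python3 - <<'E'
from h import *
c=cams.get_calibration('top');im=cv2.cvtColor(cv2.imread('pics/top0.png'),cv2.COLOR_BGR2RGB)
for o in cases(im,c):print(*o)
hsv=cv2.cvtColor(im,cv2.COLOR_RGB2HSV)
def rect(m,z,box):
    q=np.zeros_like(m);x0,y0,x1,y1=box;q[y0:y1,x0:x1]=m[y0:y1,x0:x1]
    q=cv2.morphologyEx(q,cv2.MORPH_CLOSE,np.ones((7,7)))
    k=max(cv2.findContours(q,cv2.RETR_EXTERNAL,cv2.CHAIN_APPROX_NONE)[0],key=cv2.contourArea)
    P=np.array([onz(c,p[0],z)[:2] for p in k],np.float32);r=cv2.minAreaRect(P);B=cv2.boxPoints(r)
    print(np.round(r[0],4),np.round(r[1],4),r[2],np.round(B,3).tolist(),[np.round(proj(c,[*b,z]),0).tolist() for b in B])
nt=cv2.bitwise_not(cv2.inRange(hsv,(80,140,30),(100,255,255)))
rect(nt,.016,(100,172,158,238)); 
rect(nt,.022,(250,160,352,264))
wh=cv2.inRange(hsv,(0,0,100),(180,60,255)); rect(wh,.022,(250,160,352,264))
a=cv2.imread('pics/top0.png')
cv2.imwrite('pics/z.png',np.hstack([cv2.resize(a[150:250,105:235],(390,300),interpolation=2),cv2.resize(a[155:265,245:355],(300,300),interpolation=2)]))
E
```

```text
[178.7, 191.8] fill 1.14 tag [0.5747, 0.1741] yaw -5.5 rc [0.5741, 0.1735] [0.046, 0.073]
[0.5241 0.3574] [0.1216 0.1864] 78.3980484008789 [[0.42100000381469727, 0.31700000166893005], [0.6029999852180481, 0.27900001406669617], [0.628000020980835, 0.39800000190734863], [0.4449999928474426, 0.4359999895095825]] [[140.0, 233.0], [152.0, 184.0], [120.0, 178.0], [108.0, 226.0]]
[ 0.5109 -0.2807] [0.2831 0.2361] 38.72056579589844 [[0.3269999921321869, -0.2770000100135803], [0.4740000069141388, -0.460999995470047], [0.6949999928474426, -0.2840000092983246], [0.5479999780654907, -0.10000000149011612]] [[300.0, 261.0], [349.0, 221.0], [302.0, 162.0], [252.0, 200.0]]
[ 0.4893 -0.254 ] [0.2782 0.1625] 38.70201873779297 [[0.33000001311302185, -0.27799999713897705], [0.4320000112056732, -0.40400001406669617], [0.6489999890327454, -0.23000000417232513], [0.546999990940094, -0.10400000214576721]] [[300.0, 260.0], [334.0, 233.0], [287.0, 174.0], [253.0, 201.0]]
```

View pics/z.png

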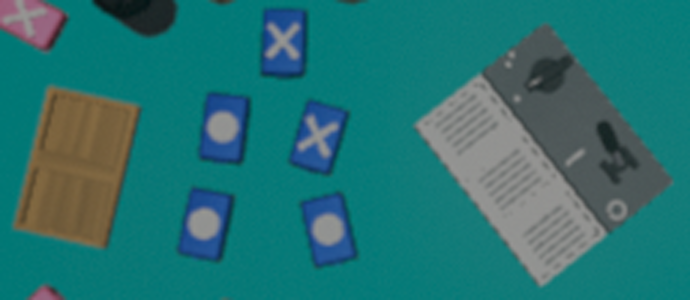

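Three boxes have discs and two have crosses on blue, and the pink and orange ones stay put. The station's yaw is about -51.3°, with the lever in its right half and the selector in its left. The blue mask was too narrow, so I'll widen it and check the projected station points. The lever comes first.

```bash
sed -i 's/(108,120,40),(128,255,255)/(102,120,25),(130,255,255)/' h.py
cat >> h.py <<'E'
SY=np.radians(-51.3);SC=np.array([.5103,-.2800])
def st(x,y,z=0):return np.array([SC[0]+x*np.cos(SY)-y*np.sin(SY),SC[1]+x*np.sin(SY)+y*np.cos(SY),z])
def to(p,yaw=None):
    s=manip.state();w,x,y,z=s['tool_rot'];r=R.from_quat([x,y,z,w]);M=r.as_matrix()
    cy=np.degrees(np.arctan2(M[1,0],M[0,0]))
    t=None if yaw is None else round((cy-yaw+180)%360-180,1)
    print('tcp',np.round(s['tool_pos'],4),'yaw %.1f'%cy,'-> shift',np.round(M.T@(np.array(p)-s['tool_pos']),4),'turn',t,'t %.1f'%s['time'])
E
python3 - <<'E'
from h import *
c=cams.get_calibration('top');im=cv2.cvtColor(cv2.imread('pics/top0.png'),cv2.COLOR_BGR2RGB)
for o in cases(im,c):print(*o)
for n,p in dict(sel=st(.07,.08,.072),tip=st(.07,-.075+.056,.134),piv=st(.07,-.075,.052),d1=st(-.055,-.096,.012),d3=st(-.055,.096,.012),fl=st(-.115,.139,.022),br=st(.115,-.139,.04)).items():
    u=np.array(proj(c,p));print(n,np.round(u,1),'zoom',np.round([390+(u[0]-245)*300/110,(u[1]-155)*300/110]))
print('shaker',onz(c,(157,157),0))
to(st(.07,.025,.115),38.7)
E
```

```text
[213.9, 226.0] fill 1.14 tag [0.4497, 0.0406] yaw 14.9 rc [0.4491, 0.04] [0.081, 0.051]
[172.6, 224.1] fill 1.16 tag [0.4546, 0.1934] yaw -9.7 rc [0.4538, 0.1921] [0.052, 0.081]
[210.6, 195.2] fill 0.66 tag [0.5638, 0.0555] yaw -17.0 rc [0.5632, 0.0553] [0.051, 0.081]
[178.7, 191.8] fill 1.14 tag [0.5747, 0.1741] yaw -6.3 rc [0.5733, 0.1723] [0.052, 0.082]
[198.8, 163.3] fill 0.68 tag [0.6828, 0.1023] yaw 1.3 rc [0.6827, 0.1] [0.08, 0.049]
sel [303.4 181. ] zoom [549.  71.]
tip [323.  200.8] zoom [603. 125.]
piv [329.2 214.9] zoom [620. 163.]
d1 [304.8 240.6] zoom [553. 233.]
d3 [272.9 200.1] zoom [466. 123.]
fl [253.3 200.6] zoom [413. 124.]
br [349.  221.3] zoom [674. 181.]
shaker [0.71090551 0.26625728 0.        ]
tcp [ 0.1857 -0.5962  0.2302] yaw 17.3 -> shift [ 0.4527 -0.1492  0.1156] turn -21.4 t 0.1
```

Call:
jog_arm:
  targets:
    - [0.19,-0.0625,0,0]
    - [0.19,-0.0625,0,0]
    - [0.19,-0.0625,0,0]
    - [0.19,-0.0625,0,0]
    - [0.19,-0.0625,0,0]
  fingers: 0

```text
time: 0.52
tool_pos: [0.3504, -0.4784, 0.2307]
tool_rot: [-0.001, 0.989, 0.151, 0.0]
contact_force: [0.8, -0.1, 0.3]
gripper_width: 0.299
```

The projections match the picture, so on to the lever.

Call:
jog_arm:
  targets:
    - [0.263,-0.087,0,-4]
    - [0.263,-0.087,0,-8]
    - [0.263,-0.087,0,-12]
    - [0.263,-0.087,0,-17]
    - [0.263,-0.087,0,-21.4]

```text
time: 0.93
tool_pos: [0.5192, -0.3576, 0.2308]
tool_rot: [-0.0, 0.943, 0.333, -0.0]
contact_force: [0.0, -0.5, -0.3]
gripper_width: -0.001
```

```bash
python3 -c "
from h import *
to(st(.07,.025,.115),38.7)"
```

```text
tcp [ 0.5192 -0.3576  0.2308] yaw 38.9 -> shift [0.0666 0.0042 0.1158] turn 0.2 t 0.9
```

Call:
jog_arm:
  targets:
    - [0.067,0.004,0,0]
    - [0.067,0.004,0,0]
    - [0.067,0.004,0.04,0]
    - [0.067,0.004,0.08,0]
    - [0.067,0.004,0.1,0]

```text
time: 1.35
tool_pos: [0.5711, -0.3181, 0.1255]
tool_rot: [-0.003, 0.943, 0.332, -0.002]
contact_force: [-0.9, 0.5, -1.4]
gripper_width: -0.0
```

```bash
python3 -c "
from h import *
to(st(.07,.025,.115),38.7)"
```

```text
tcp [ 0.5711 -0.3181  0.1255] yaw 38.8 -> shift [0.0014 0.0023 0.0105] turn 0.1 t 1.4
```

Call:
jog_arm:
  targets:
    - [-0.02,0.002,0.01,0]
    - [-0.04,0.002,0.01,0]
    - [-0.06,0.002,0.01,0]
    - [-0.08,0.002,0.01,0]
    - [-0.1,0.002,0.01,0]

```text
time: 1.77
tool_pos: [0.4951, -0.3847, 0.1206]
tool_rot: [-0.001, 0.943, 0.331, -0.0]
contact_force: [0.4, -0.5, 0.0]
gripper_width: 0.001
```

Call:
jog_arm:
  targets:
    - [-0.012,0,0,0]
    - [-0.012,0,0,0]
    - [0.03,0,0,0]
    - [0.03,0,-0.04,0]
    - [0.03,0,-0.08,0]

```text
time: 2.18
tool_pos: [0.5192, -0.3624, 0.1976]
tool_rot: [-0.004, 0.943, 0.332, -0.002]
contact_force: [1.0, -0.7, 1.4]
gripper_width: -0.001
```

Run:
```python
from h import *
im,c=grab('wrist','w1');grab('side','s1');a=cv2.imread('pics/s1.png')[200:320,170:330]
cv2.imwrite('pics/w1b.png',np.hstack([cv2.imread('pics/w1.png')[:,:],cv2.resize(a,(288,384*160*0+216)) if 0 else cv2.copyMakeBorder(cv2.resize(a,(288,216)),0,168,0,0,0)]))
to(st(.07,.08,.13),128.7)
```

```text
tcp [ 0.5237 -0.3676  0.2102] yaw 38.8 -> shift [ 0.1241 -0.0077  0.0805] turn -89.9 t 2.3
```

View pics/w1b.png

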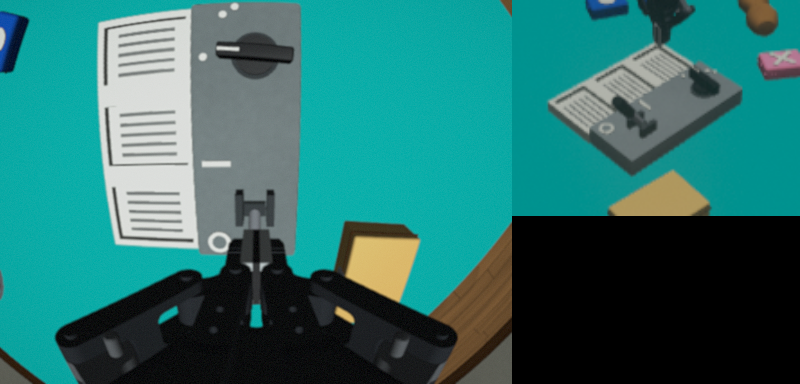

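The lever has gone over to the ring side: in the wrist view it runs from the pivot at (256,200) down towards the ring at (218,242). Next is the selector, whose bar is at (255,52) along the station's x.

Call:
jog_arm:
  targets:
    - [0.03,-0.002,0,-7]
    - [0.06,-0.004,0,-14]
    - [0.09,-0.006,0,-21]
    - [0.124,-0.008,0,-28]
    - [0.124,-0.008,0,-35]
  fingers: 1

```text
time: 2.7
tool_pos: [0.6151, -0.2772, 0.2011]
tool_rot: [-0.0, 0.797, 0.604, 0.002]
contact_force: [0.2, -0.2, 0.5]
gripper_width: 0.71
```

Call:
jog_arm:
  targets:
    - [0,0,0,-7]
    - [0,0,0,-14]
    - [0,0,0.02,-21]
    - [0,0,0.04,-28]
    - [0,0,0.06,-35]

```text
time: 3.12
tool_pos: [0.6122, -0.2814, 0.1411]
tool_rot: [0.001, 0.58, 0.815, 0.0]
contact_force: [-0.0, 0.0, -0.5]
gripper_width: 1.001
```

Call:
jog_arm:
  targets:
    - [0,0,0,-7]
    - [0,0,0,-14]
    - [0,0,0,-20]
    - [0,0,0,-20]
    - [0,0,0,-20]

```text
time: 3.53
tool_pos: [0.6116, -0.2815, 0.1412]
tool_rot: [0.0, 0.434, 0.901, 0.0]
contact_force: [0.1, 0.4, -0.0]
gripper_width: 1.0
```

Run:
```python
from h import *
to(st(.07,.08,.05),128.7)
im,c=grab('wrist','w2');print(manip.state()['gripper_width'],manip.state()['joint_pos'])
for z in(.044,.072):
  p=st(.07,.08,z);T=c['cam_to_world'];q=T[:3,:3].T@(p-T[:3,3]);th=np.arctan2(np.hypot(q[0],q[1]),-q[2]);f=297.3*th/np.hypot(q[0],q[1]);print(255.9+f*q[0],189.6-f*q[1])
```

```text
tcp [ 0.6116 -0.2815  0.1412] yaw 128.6 -> shift [-0.0055  0.0019  0.0912] turn -0.1 t 3.5
0.998969497554438 [-5.42059165e-01  2.29996162e-01  1.57111709e+00  2.36757454e-04
  1.34034567e+00 -1.21540687e+00]
257.542193336768 196.8813128978709
257.7735586263549 208.40005123728136
```

View pics/w2.png

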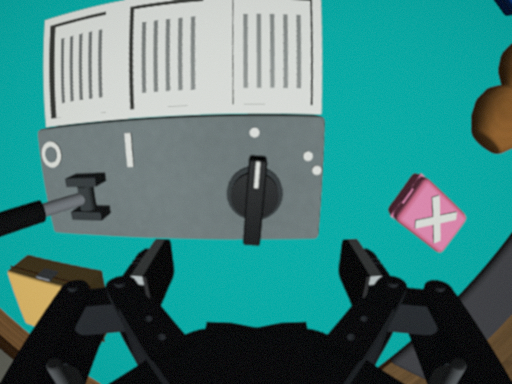

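The lever lies to the ring side at (20,215), so it is off. The selector disc is at (255,193), a few px off the prediction. I'll refine the station pose from this closer view.

Run:
```python
from h import *
c=cams.get_calibration('wrist')
print('disc',onz(c,(255,193),.044,1)[:2],'bar',onz(c,(255,200),.072,1)[:2],'pred',st(.07,.08))
L=[((254,132),None)]
pts={(39,128):(.004,-.139),(324,116):(.004,.139),(318,239):(.116,.139),(54,234):(.116,-.139)}
A=[];B=[]
for u,l in pts.items():
    p=onz(c,u,.04,1)[:2];A.append(l);B.append(p);print(u,p,st(*l)[:2])
A=np.array(A);B=np.array(B);a=A-A.mean(0);b=B-B.mean(0)
th=np.arctan2((a[:,0]*b[:,1]-a[:,1]*b[:,0]).sum(),(a*b).sum());Rm=np.array([[np.cos(th),-np.sin(th)],[np.sin(th),np.cos(th)]])
print('yaw',np.degrees(th),'c',B.mean(0)-Rm@A.mean(0))
e=[onz(c,u,.072,1) for u in((257,158),(252,243))];print('bar dir',np.degrees(np.arctan2(*(e[1]-e[0])[[1,0]])))
```

```text
disc [ 0.6126101  -0.28337973] bar [ 0.61058858 -0.28076364] pred [ 0.61650142 -0.28461072  0.        ]
(39, 128) [ 0.40341379 -0.36602804] [ 0.40432114 -0.37003045]
(324, 116) [ 0.61643154 -0.19639611] [ 0.6212808  -0.19621299]
(318, 239) [ 0.68713185 -0.28299232] [ 0.69130797 -0.2836212 ]
(54, 234) [ 0.47159207 -0.45830017] [ 0.47434832 -0.45743866]
yaw -51.31262259229849 c [ 0.50713807 -0.27909507]
bar dir -54.662422459045075
```

```bash
sed -i 's/\[.5103,-.2800\]/[.5085,-.2793]/' h.py
```

Call:
jog_arm:
  targets:
    - [-0.002,0,0.03,0]
    - [-0.002,0,0.06,0]
    - [-0.002,0,0.08,0]
    - [-0.002,0,0.088,0]
    - [-0.002,0,0.088,0]

```text
time: 4.0
tool_pos: [0.6108, -0.2825, 0.0502]
tool_rot: [-0.003, 0.433, 0.901, 0.0]
contact_force: [-0.0, -0.3, 0.2]
gripper_width: 0.993
```

Call:
jog_arm:
  targets:
    - [0,0,0,0]
    - [0,0,0,0]
    - [0,0,0,0]
    - [0,0,0,0]
    - [0,0,0,0]
  fingers: 0

```text
time: 4.42
tool_pos: [0.6132, -0.2841, 0.0548]
tool_rot: [0.001, 0.433, 0.901, -0.0]
contact_force: [-0.1, -0.7, 0.0]
gripper_width: 0.301
```

Call:
jog_arm:
  targets:
    - [0,0,0,0]
    - [0,0,0,0]
    - [0,0,0,0]
    - [0,0,0,0]
    - [0,0,0,0]

```text
time: 4.83
tool_pos: [0.6125, -0.2846, 0.0545]
tool_rot: [0.0, 0.433, 0.901, -0.001]
contact_force: [-3.4, -1.1, 5.4]
gripper_width: 0.149
```

Call:
jog_arm:
  targets:
    - [0,0,0,6]
    - [0,0,0,12]
    - [0,0,0,18]
    - [0,0,0,24]
    - [0,0,0,30]

```text
time: 5.25
tool_pos: [0.6123, -0.2847, 0.0545]
tool_rot: [0.0, 0.653, 0.757, -0.001]
contact_force: [-5.3, -2.4, 6.4]
gripper_width: 0.147
```

Call:
jog_arm:
  targets:
    - [0,0,0,6]
    - [0,0,0,12]
    - [0,0,0,18]
    - [0,0,0,24]
    - [0,0,0,30]

```text
time: 5.67
tool_pos: [0.6121, -0.2846, 0.0545]
tool_rot: [0.0, 0.827, 0.562, -0.001]
contact_force: [-4.3, -1.4, 5.6]
gripper_width: 0.152
```

Call:
jog_arm:
  targets:
    - [0,0,0,4]
    - [0,0,0,8]
    - [0,0,0,11]
    - [0,0,0,11]
    - [0,0,0,11]

```text
time: 6.08
tool_pos: [0.6123, -0.2843, 0.0545]
tool_rot: [0.0, 0.875, 0.483, -0.001]
contact_force: [-3.5, -1.3, 6.8]
gripper_width: 0.146
```

Run:
```python
from h import *
to(st(.07,.08,.05),128.7-68.75);s=manip.state();print(s['gripper_width'],s['contact_force'],s['ft_torque'])
```

```text
tcp [ 0.6123 -0.2843  0.0545] yaw 57.8 -> shift [0.0017 0.0018 0.0045] turn -2.1 t 6.1
0.14573859607449952 [-3.54091635 -1.30733086  6.8017967 ] [-0.2010404   0.78330045  0.69886294]
```

Call:
jog_arm:
  targets:
    - [0,0,0,0]
    - [0,0,0,0]
    - [0,0,-0.01,0]
    - [0,0,-0.04,0]
    - [0,0,-0.08,0]
  fingers: 1

```text
time: 6.5
tool_pos: [0.6099, -0.2818, 0.1295]
tool_rot: [-0.004, 0.876, 0.482, -0.002]
contact_force: [0.3, -0.5, 0.6]
gripper_width: 0.85
```

Call:
jog_arm:
  targets:
    - [0,0,-0.04,0]
    - [-0.01,0,-0.08,0]
    - [-0.04,0,-0.1,0]
    - [-0.08,0,-0.1,0]
    - [-0.08,0,-0.1,0]

```text
time: 6.92
tool_pos: [0.5681, -0.3565, 0.2373]
tool_rot: [0.003, 0.877, 0.48, 0.0]
contact_force: [0.4, 0.6, 0.2]
gripper_width: 0.999
```

Run:
```python
from h import *
im,c=grab('wrist','w3');t,ct=grab('top','t3')
for o in cases(t,ct):print(*o)
to([.4497,.0406,.15],14.9)
```

```text
[213.9, 226.0] fill 1.14 tag [0.4497, 0.0408] yaw 14.1 rc [0.4491, 0.0403] [0.081, 0.051]
[172.5, 224.1] fill 1.17 tag [0.4544, 0.1936] yaw -9.7 rc [0.4538, 0.1921] [0.052, 0.081]
[210.6, 195.2] fill 0.66 tag [0.5638, 0.0555] yaw -17.0 rc [0.5632, 0.0553] [0.051, 0.081]
[178.7, 191.8] fill 1.14 tag [0.5747, 0.1741] yaw -6.3 rc [0.5733, 0.1723] [0.052, 0.082]
[198.9, 163.3] fill 0.68 tag [0.6831, 0.102] yaw 1.3 rc [0.6827, 0.1] [0.08, 0.049]
tcp [ 0.5692 -0.3521  0.2338] yaw 57.6 -> shift [ 0.2672 -0.3115  0.0839] turn 42.7 t 7.0
```

View pics/w3.png

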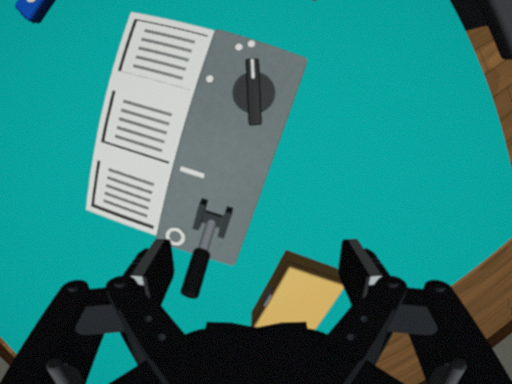

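The pointer is at the two dots, with the bar at (253,92), and the lever is still at the ring. Next is the nearest disc case, at (0.450, 0.041).

Call:
jog_arm:
  targets:
    - [0.027,-0.031,0,0]
    - [0.053,-0.062,0,0]
    - [0.08,-0.094,0,0]
    - [0.107,-0.125,0,0]
    - [0.134,-0.156,0,0]

```text
time: 7.43
tool_pos: [0.5085, -0.1516, 0.2321]
tool_rot: [-0.001, 0.876, 0.483, -0.0]
contact_force: [0.9, -0.1, -0.1]
gripper_width: 0.998
```

Call:
jog_arm:
  targets:
    - [0.027,-0.031,0,7]
    - [0.053,-0.062,0,14]
    - [0.08,-0.094,0,21]
    - [0.107,-0.125,0,28]
    - [0.134,-0.156,0,35]

```text
time: 7.85
tool_pos: [0.4515, 0.0332, 0.2325]
tool_rot: [-0.001, 0.978, 0.21, -0.0]
contact_force: [1.4, 0.6, -0.7]
gripper_width: 1.001
```

Call:
jog_arm:
  targets:
    - [0,0,0.02,7.5]
    - [0,0,0.04,7.5]
    - [0,0,0.06,7.5]
    - [0,0,0.06,7.5]
    - [0,0,0.06,7.5]

```text
time: 8.27
tool_pos: [0.4517, 0.0313, 0.1718]
tool_rot: [-0.001, 0.989, 0.149, -0.002]
contact_force: [1.5, 0.4, -0.0]
gripper_width: 0.999
```

Run:
```python
from h import *
im,c=grab('wrist','w4')
for o in cases(im,c,fish=True,amin=800):print(*o)
to([.4497,.0406,.009],14.9)
```

```text
[245.7, 180.7] fill 1.03 tag [0.4465, 0.0406] yaw 14.2 rc [0.4478, 0.0408] [0.084, 0.051]
[106.4, 135.4] fill 1.04 tag [0.4512, 0.1929] yaw -10.4 rc [0.4528, 0.1882] [0.057, 0.084]
[266.1, 62.6] fill 0.53 tag [0.5609, 0.0555] yaw -15.8 rc [0.5593, 0.0559] [0.051, 0.083]
[152.4, 24.3] fill 1.02 tag [0.571, 0.1732] yaw -5.4 rc [0.567, 0.1692] [0.058, 0.079]
tcp [0.4528 0.0309 0.1734] yaw 17.1 -> shift [-0.     -0.01    0.1644] turn 2.2 t 8.3
```

View pics/w4.png

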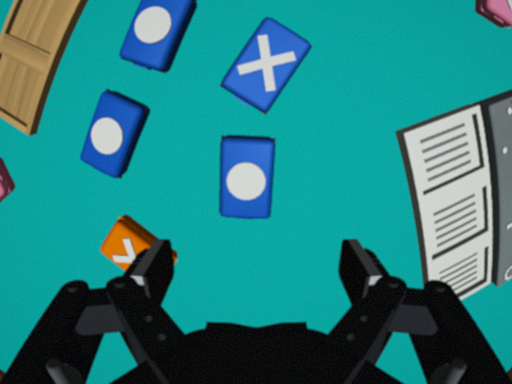

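Call:
jog_arm:
  targets:
    - [-0.002,-0.011,0.03,2.5]
    - [-0.002,-0.011,0.07,2.5]
    - [-0.002,-0.011,0.11,2.5]
    - [-0.002,-0.011,0.145,2.5]
    - [-0.002,-0.011,0.164,2.5]

```text
time: 8.73
tool_pos: [0.4464, 0.0404, 0.0068]
tool_rot: [-0.0, 0.992, 0.126, -0.002]
contact_force: [-0.5, -0.3, 0.0]
gripper_width: 0.998
```

Call:
jog_arm:
  targets:
    - [0,0,0,0]
    - [0,0,0,0]
    - [0,0,0,0]
    - [0,0,0,0]
    - [0,0,0,0]
  fingers: 0

```text
time: 9.15
tool_pos: [0.4504, 0.04, 0.0121]
tool_rot: [0.001, 0.992, 0.126, 0.003]
contact_force: [0.5, -0.3, 7.4]
gripper_width: 0.612
```

Call:
jog_arm:
  targets:
    - [0,0,0,0]
    - [0,0,-0.02,0]
    - [0,0,-0.05,0]
    - [0,0,-0.08,0]
    - [0,0,-0.1,0]

```text
time: 9.57
tool_pos: [0.449, 0.0402, 0.1128]
tool_rot: [0.0, 0.992, 0.126, 0.002]
contact_force: [1.3, -0.1, -0.7]
gripper_width: 0.617
```

Run:
```python
from h import *
to(st(-.055,.096,.1),-51.3)
print(manip.state()['gripper_width'],manip.state()['contact_force'])
im,c=grab('wrist','w5')
```

```text
tcp [0.449  0.0402 0.1128] yaw 14.5 -> shift [0.0425 0.2346 0.0133] turn 65.8 t 9.6
0.6166140355205814 [ 1.25517025 -0.07285909 -0.70632104]
```

View pics/w5.png

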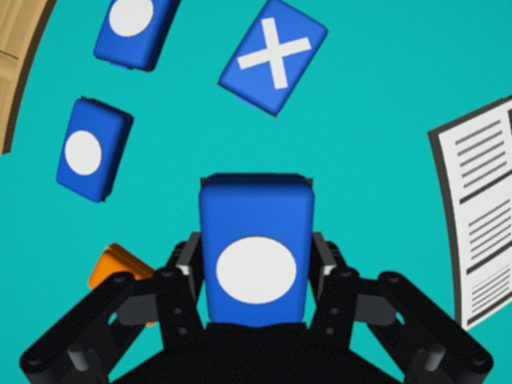

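Call:
jog_arm:
  targets:
    - [0.007,0.039,0,0]
    - [0.014,0.078,0,0]
    - [0.022,0.117,0,0]
    - [0.029,0.156,0,0]
    - [0.036,0.196,0,0]

```text
time: 10.03
tool_pos: [0.5322, -0.1421, 0.1092]
tool_rot: [-0.0, 0.992, 0.126, 0.0]
contact_force: [1.1, 0.5, -1.0]
gripper_width: 0.617
```

Call:
jog_arm:
  targets:
    - [0.0065,0.0386,0,6.5]
    - [0.0065,0.0386,0,13]
    - [0.0065,0.0386,0,19.5]
    - [0.0065,0.0386,0,26]
    - [0.0065,0.0386,0,33]

```text
time: 10.45
tool_pos: [0.5475, -0.1766, 0.1088]
tool_rot: [-0.0, 0.986, -0.164, -0.0]
contact_force: [-0.2, 0.3, -0.8]
gripper_width: 0.618
```

Call:
jog_arm:
  targets:
    - [0,0,0,6.5]
    - [0,0,0,13]
    - [0,0,0,19.5]
    - [0,0,0,26]
    - [0,0,0,32.8]

```text
time: 10.87
tool_pos: [0.5475, -0.1761, 0.109]
tool_rot: [-0.0, 0.9, -0.435, -0.0]
contact_force: [-1.1, -0.0, -0.8]
gripper_width: 0.613
```

Call:
jog_arm:
  targets:
    - [0,0,0,0]
    - [0,0,0,0]

```text
time: 11.03
tool_pos: [0.5476, -0.1761, 0.109]
tool_rot: [-0.0, 0.902, -0.431, -0.0]
contact_force: [-0.6, 0.6, -1.3]
gripper_width: 0.617
```

Run:
```python
from h import *
to(st(-.055,.096,.025),-51.3)
s=manip.state();print(s['gripper_width'],s['contact_force'],s['joint_pos'])
im,c=grab('wrist','w6')
def wp(p):
  T=c['cam_to_world'];q=T[:3,:3].T@(p-T[:3,3]);h=np.hypot(q[0],q[1]);f=297.3*np.arctan2(h,-q[2])/h;return 255.9+f*q[0],189.6-f*q[1]
for a in (-.115,.003):
  for b in(-.139,.139):print(np.round(wp(st(a,b,.022))))
```

```text
tcp [ 0.5476 -0.1761  0.109 ] yaw -51.1 -> shift [ 0.0011 -0.001   0.084 ] turn 0.2 t 11.0
0.6171057214872383 [-0.55020445  0.57759639 -1.31129493] [-4.40546571e-01  4.22129784e-02  1.83546434e+00  1.70536870e-05
  1.26425637e+00  2.02239079e+00]
[472. 246.]
[207. 257.]
[493. 137.]
[200. 122.]
```

View pics/w6.png

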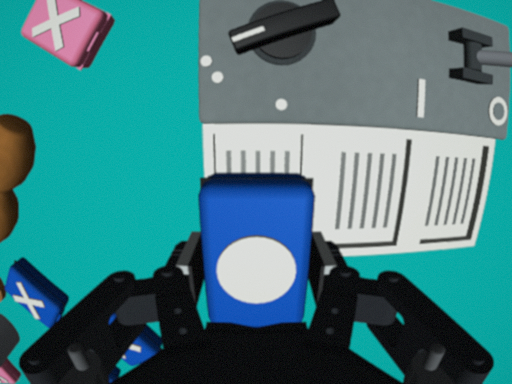

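The two-dot setting is confirmed: the pointer at (235,40) faces the dots at (206,60) and (217,77). The bed corners match the prediction, so I'll lower.

Call:
jog_arm:
  targets:
    - [0.002,-0.001,0.02,0]
    - [0.002,-0.001,0.045,0]
    - [0.002,-0.001,0.065,0]
    - [0.002,-0.001,0.078,0]
    - [0.002,-0.001,0.083,0]

```text
time: 11.5
tool_pos: [0.5479, -0.1762, 0.0241]
tool_rot: [-0.0, 0.902, -0.432, -0.003]
contact_force: [-9.5, 3.7, 20.3]
gripper_width: 0.616
```

Call:
jog_arm:
  targets:
    - [0,0,0,0]
    - [0,0,0,0]

```text
time: 11.67
tool_pos: [0.5504, -0.1775, 0.0269]
tool_rot: [-0.0, 0.902, -0.432, 0.001]
contact_force: [-0.1, 0.0, -2.0]
gripper_width: 0.616
```

Call:
jog_arm:
  targets:
    - [0,0,0.002,0]
    - [0,0,0.003,0]
    - [0,0,0.003,0]
    - [0,0,0.003,0]

```text
time: 12.0
tool_pos: [0.5506, -0.1775, 0.0242]
tool_rot: [-0.0, 0.902, -0.433, 0.001]
contact_force: [-0.0, -0.3, 1.8]
gripper_width: 0.613
```

Call:
jog_arm:
  targets:
    - [0,0,0,0]
    - [0,0,0,0]
    - [0,0,-0.01,0]
    - [0,0,-0.05,0]
    - [0,0,-0.09,0]
  fingers: 1

```text
time: 12.42
tool_pos: [0.5476, -0.1762, 0.1121]
tool_rot: [0.0, 0.901, -0.433, -0.003]
contact_force: [1.4, -0.5, 0.4]
gripper_width: 0.999
```

Call:
jog_arm:
  targets:
    - [0,0,-0.03,0]
    - [0,-0.03,-0.06,0]
    - [0,-0.07,-0.08,0]
    - [0,-0.11,-0.08,0]
    - [0,-0.11,-0.08,0]

```text
time: 12.83
tool_pos: [0.6404, -0.105, 0.1971]
tool_rot: [-0.002, 0.902, -0.431, 0.003]
contact_force: [-0.8, 0.2, -0.1]
gripper_width: 1.0
```

Run:
```python
from h import *
t,ct=grab('top','t4')
for o in cases(t,ct):print(*o)
im,c=grab('wrist','w7')
for o in cases(im,c,z=.044,zt=.046,fish=True,amin=800):print(*o)
print(st(-.055,.096))
to([.4529,.1932,.17],-9.9)
```

```text
[172.6, 224.1] fill 1.16 tag [0.4546, 0.1934] yaw -9.7 rc [0.4538, 0.1921] [0.052, 0.081]
[272.5, 198.6] fill 1.22 tag [0.5544, -0.1744] yaw -51.4 rc [0.5524, -0.1735] [0.051, 0.081]
[210.7, 195.1] fill 0.66 tag [0.564, 0.0552] yaw -16.1 rc [0.5632, 0.0551] [0.052, 0.081]
[178.7, 191.8] fill 1.14 tag [0.5747, 0.1741] yaw -6.3 rc [0.5733, 0.1723] [0.052, 0.082]
[198.9, 163.3] fill 0.68 tag [0.6831, 0.102] yaw 1.3 rc [0.6827, 0.1] [0.08, 0.049]
[224.2, 305.0] fill 0.59 tag [0.5661, 0.0465] yaw -15.9 rc [0.5691, 0.0408] [0.06, 0.087]
[362.2, 180.0] fill 1.05 tag [0.5485, -0.174] yaw -51.3 rc [0.552, -0.1735] [0.057, 0.083]
[ 0.54903297 -0.17635303  0.        ]
tcp [ 0.6364 -0.1073  0.194 ] yaw -51.2 -> shift [-0.3492 -0.0455  0.0239] turn -41.3 t 12.9
```

Call:
jog_arm:
  targets:
    - [-0.04,-0.005,0,0]
    - [-0.08,-0.01,0,0]
    - [-0.12,-0.016,0,0]
    - [-0.16,-0.021,0,0]
    - [-0.2,-0.026,0,0]

```text
time: 13.35
tool_pos: [0.5286, 0.0642, 0.1926]
tool_rot: [0.0, 0.901, -0.434, -0.001]
contact_force: [0.5, -0.2, 0.1]
gripper_width: 0.998
```

Call:
jog_arm:
  targets:
    - [-0.04,-0.005,0,-7]
    - [-0.08,-0.01,0,-14]
    - [-0.12,-0.016,0,-21]
    - [-0.149,-0.0195,0,-28]
    - [-0.149,-0.0195,0,-35]

```text
time: 13.77
tool_pos: [0.4494, 0.1948, 0.1927]
tool_rot: [-0.0, 0.991, -0.137, -0.001]
contact_force: [-0.4, 0.2, -0.1]
gripper_width: 1.003
```

Call:
jog_arm:
  targets:
    - [0,0,0.02,-6]
    - [0,0,0.02,-6]
    - [0,0,0.02,-6]

```text
time: 14.02
tool_pos: [0.4514, 0.1914, 0.1718]
tool_rot: [0.001, 0.996, -0.091, -0.002]
contact_force: [0.8, 1.1, -0.4]
gripper_width: 0.999
```

Run:
```python
from h import *
im,c=grab('wrist','w8')
for o in cases(im,c,fish=True,amin=800):print(*o)
to([.4529,.1932,.007],-9.9)
```

```text
[254.0, 178.8] fill 1.03 tag [0.4513, 0.1932] yaw -10.5 rc [0.4527, 0.1929] [0.051, 0.083]
[251.4, 52.7] fill 1.03 tag [0.5711, 0.1735] yaw -5.6 rc [0.5692, 0.1737] [0.051, 0.084]
[372.2, 48.2] fill 0.55 tag [0.561, 0.0559] yaw -16.0 rc [0.5597, 0.06] [0.056, 0.084]
tcp [0.4523 0.1915 0.1729] yaw -10.5 -> shift [ 0.0005 -0.002   0.1659] turn -0.6 t 14.1
```

Call:
jog_arm:
  targets:
    - [0,-0.002,0.03,0]
    - [0,-0.002,0.07,0]
    - [0,-0.002,0.11,0]
    - [0,-0.002,0.145,0]
    - [0,-0.002,0.164,0]

```text
time: 14.48
tool_pos: [0.451, 0.1929, 0.0057]
tool_rot: [0.001, 0.996, -0.091, -0.003]
contact_force: [-0.6, 0.2, -0.9]
gripper_width: 1.0
```

Call:
jog_arm:
  targets:
    - [0,0,0,0]
    - [0,0,0,0]
    - [0,0,0,0]
    - [0,0,0,0]
    - [0,0,0,0]
  fingers: 0

```text
time: 14.9
tool_pos: [0.4552, 0.1947, 0.0117]
tool_rot: [-0.001, 0.996, -0.09, 0.002]
contact_force: [-0.1, -0.0, -0.9]
gripper_width: 0.618
```

Call:
jog_arm:
  targets:
    - [0,0,0,0]
    - [0,0,-0.02,0]
    - [0,0,-0.05,0]
    - [0,0,-0.08,0]
    - [0,0,-0.1,0]

```text
time: 15.32
tool_pos: [0.4543, 0.1947, 0.1127]
tool_rot: [-0.001, 0.996, -0.09, 0.002]
contact_force: [0.7, 0.6, -1.3]
gripper_width: 0.617
```

Run:
```python
from h import *
to(st(-.055,0,.1),-51.3)
print(manip.state()['gripper_width'])
```

```text
tcp [0.4543 0.1947 0.1127] yaw -10.3 -> shift [0.0965 0.4206 0.0123] turn 41.0 t 15.3
0.6169480449544328
```

Call:
jog_arm:
  targets:
    - [0.009,0.039,0,0]
    - [0.018,0.078,0,0]
    - [0.027,0.117,0,0]
    - [0.036,0.157,0,0]
    - [0.045,0.196,0,0]

```text
time: 15.73
tool_pos: [0.4623, -0.0082, 0.11]
tool_rot: [0.0, 0.996, -0.089, 0.001]
contact_force: [0.7, -0.7, -1.1]
gripper_width: 0.613
```

Call:
jog_arm:
  targets:
    - [0.009,0.039,0,0]
    - [0.018,0.078,0,0]
    - [0.027,0.117,0,0]
    - [0.036,0.157,0,0]
    - [0.045,0.196,0,0]

```text
time: 16.15
tool_pos: [0.4715, -0.2095, 0.1099]
tool_rot: [0.0, 0.996, -0.09, 0.001]
contact_force: [1.2, -0.6, -0.9]
gripper_width: 0.616
```

Call:
jog_arm:
  targets:
    - [0.0065,0.0286,0,7]
    - [0.0065,0.0286,0,14]
    - [0.0065,0.0286,0,21]
    - [0.0065,0.0286,0,28]
    - [0.0065,0.0286,0,35]

```text
time: 16.57
tool_pos: [0.4729, -0.237, 0.1096]
tool_rot: [-0.0, 0.922, -0.388, 0.0]
contact_force: [1.4, -0.2, -1.7]
gripper_width: 0.617
```

Call:
jog_arm:
  targets:
    - [0,0,0,6]
    - [0,0,0,6]
    - [0,0,0,6]
    - [0,0,0,6]

```text
time: 16.9
tool_pos: [0.4731, -0.2367, 0.1095]
tool_rot: [0.0, 0.902, -0.432, 0.0]
contact_force: [0.2, -0.2, -0.9]
gripper_width: 0.615
```

```bash
cat >> h.py <<'E'
def held(save):
    "tag offset of the held case from the TCP, in tool axes"
    s=manip.state();im,c=grab('wrist',save);hsv=cv2.cvtColor(im,cv2.COLOR_RGB2HSV)
    w=np.zeros((384,512),np.uint8);w[195:325,205:310]=cv2.inRange(hsv,(0,0,110),(180,70,255))[195:325,205:310]
    n,l,t,ce=cv2.connectedComponentsWithStats(w);i=1+np.argmax(t[1:,4]);q=onz(c,ce[i],s['tool_pos'][2]+.022,True)
    a,b,cc,d=s['tool_rot'];print('tag px',np.round(ce[i]),t[i,4],'offset',np.round(R.from_quat([b,cc,d,a]).inv().apply(q-s['tool_pos'])[:2],4),'width %.3f'%s['gripper_width'])
E
python3 - <<'E'
from h import *
to(st(-.055,0,.025),-51.3);held('w9')
E
```

```text
tcp [ 0.4731 -0.2367  0.1095] yaw -51.2 -> shift [ 0.0004 -0.001   0.0845] turn 0.1 t 16.9
tag px [256. 270.] 4250 offset [-0.0027 -0.0003] width 0.615
```

Call:
jog_arm:
  targets:
    - [0.003,-0.001,0.02,0]
    - [0.003,-0.001,0.045,0]
    - [0.003,-0.001,0.065,0]
    - [0.003,-0.001,0.078,0]
    - [0.003,-0.001,0.082,0]

```text
time: 17.37
tool_pos: [0.4741, -0.2372, 0.0246]
tool_rot: [-0.0, 0.902, -0.432, -0.002]
contact_force: [0.2, 0.7, -2.6]
gripper_width: 0.615
```

Call:
jog_arm:
  targets:
    - [0,0,0.002,0]
    - [0,0,0.004,0]
    - [0,0,0.004,0]
    - [0,0,0.004,0]

```text
time: 17.7
tool_pos: [0.4766, -0.239, 0.0246]
tool_rot: [0.0, 0.902, -0.433, 0.001]
contact_force: [0.1, 1.3, -1.4]
gripper_width: 0.615
```

Call:
jog_arm:
  targets:
    - [0,0,0,0]
    - [0,0,0,0]
    - [0,0,-0.01,0]
    - [0,0,-0.05,0]
    - [0,0,-0.09,0]
  fingers: 1

```text
time: 18.12
tool_pos: [0.4741, -0.2373, 0.1129]
tool_rot: [-0.0, 0.901, -0.433, -0.002]
contact_force: [2.0, -1.5, -0.1]
gripper_width: 1.001
```

Call:
jog_arm:
  targets:
    - [0,0,-0.03,0]
    - [0,-0.03,-0.06,0]
    - [0,-0.07,-0.08,0]
    - [0,-0.11,-0.08,0]
    - [0,-0.11,-0.08,0]

```text
time: 18.53
tool_pos: [0.5666, -0.1666, 0.1979]
tool_rot: [-0.001, 0.902, -0.431, 0.004]
contact_force: [-1.7, -0.5, -0.1]
gripper_width: 1.003
```

Run:
```python
from h import *
t,ct=grab('top','t5')
for o in cases(t,ct):print(*o)
print(st(-.055,0))
to([.573,.174,.17],-6)
```

```text
[289.4, 219.3] fill 1.24 tag [0.4781, -0.2375] yaw -50.9 rc [0.4778, -0.2355] [0.05, 0.081]
[210.6, 195.2] fill 0.66 tag [0.5638, 0.0555] yaw -17.0 rc [0.5632, 0.0553] [0.051, 0.081]
[178.7, 191.8] fill 1.14 tag [0.5747, 0.1741] yaw -6.3 rc [0.5733, 0.1723] [0.052, 0.082]
[198.9, 163.3] fill 0.67 tag [0.6829, 0.1021] yaw 1.3 rc [0.6827, 0.1] [0.08, 0.049]
[ 0.47411165 -0.23637633  0.        ]
tcp [ 0.5643 -0.1677  0.196 ] yaw -51.1 -> shift [-0.2604 -0.2215  0.0257] turn -45.1 t 18.6
```

Call:
jog_arm:
  targets:
    - [-0.03,-0.0255,0,0]
    - [-0.06,-0.051,0,0]
    - [-0.09,-0.0765,0,0]
    - [-0.12,-0.102,0,0]
    - [-0.15,-0.1275,0,0]

```text
time: 19.0
tool_pos: [0.5664, 0.028, 0.1937]
tool_rot: [0.0, 0.901, -0.433, 0.0]
contact_force: [-0.3, 0.4, 0.6]
gripper_width: 0.998
```

Call:
jog_arm:
  targets:
    - [-0.03,-0.0255,0,-7]
    - [-0.06,-0.051,0,-14]
    - [-0.09,-0.0765,0,-21]
    - [-0.11,-0.094,0,-28]
    - [-0.11,-0.094,0,-35]

```text
time: 19.42
tool_pos: [0.5709, 0.1755, 0.1936]
tool_rot: [-0.001, 0.991, -0.137, -0.0]
contact_force: [-0.1, -0.9, 0.7]
gripper_width: 0.998
```

Call:
jog_arm:
  targets:
    - [0,0,0.02,-6]
    - [0,0,0.025,-10]
    - [0,0,0.025,-10]
    - [0,0,0.025,-10]

```text
time: 19.75
tool_pos: [0.5713, 0.1711, 0.1681]
tool_rot: [0.0, 0.998, -0.056, -0.001]
contact_force: [0.3, -0.1, -1.1]
gripper_width: 1.001
```

Run:
```python
from h import *
im,c=grab('wrist','w10')
for o in cases(im,c,fish=True,amin=800):print(*o)
to([.573,.174,.009],-6)
```

```text
[253.6, 179.9] fill 1.03 tag [0.5714, 0.1734] yaw -5.7 rc [0.5727, 0.1732] [0.051, 0.084]
[370.2, 177.2] fill 0.55 tag [0.5616, 0.0558] yaw -15.9 rc [0.5629, 0.06] [0.058, 0.083]
[317.3, 59.8] fill 0.55 tag [0.6799, 0.1019] yaw -0.5 rc [0.6785, 0.1036] [0.053, 0.083]
tcp [0.5719 0.1712 0.1689] yaw -6.4 -> shift [ 0.0007 -0.003   0.1599] turn -0.4 t 19.8
```

Call:
jog_arm:
  targets:
    - [-0.002,-0.0025,0.03,0]
    - [-0.002,-0.0025,0.07,0]
    - [-0.002,-0.0025,0.11,0]
    - [-0.002,-0.0025,0.145,0]
    - [-0.002,-0.0025,0.16,0]

```text
time: 20.22
tool_pos: [0.567, 0.1734, 0.0038]
tool_rot: [0.001, 0.998, -0.056, -0.003]
contact_force: [-1.1, -0.7, -1.1]
gripper_width: 1.002
```

Call:
jog_arm:
  targets:
    - [0,0,0,0]
    - [0,0,0,0]
    - [0,0,0,0]
    - [0,0,0,0]
    - [0,0,0,0]
  fingers: 0

```text
time: 20.63
tool_pos: [0.5722, 0.1748, 0.0111]
tool_rot: [-0.001, 0.998, -0.055, 0.002]
contact_force: [0.6, 0.0, 4.2]
gripper_width: 0.614
```

Call:
jog_arm:
  targets:
    - [0,0,0,0]
    - [0,0,-0.02,0]
    - [0,0,-0.05,0]
    - [0,0,-0.08,0]
    - [0,0,-0.12,0]

```text
time: 21.05
tool_pos: [0.568, 0.1741, 0.1272]
tool_rot: [0.001, 0.998, -0.055, -0.002]
contact_force: [0.8, -0.2, -1.7]
gripper_width: 0.616
```

Run:
```python
from h import *
to(st(-.055,-.096,.12),-51.3)
print(manip.state()['gripper_width'])
```

```text
tcp [0.568  0.1741 0.1272] yaw -6.3 -> shift [-0.1162  0.4862  0.0084] turn 45.0 t 21.1
0.616003974794304
```

Call:
jog_arm:
  targets:
    - [-0.0094,0.039,0,0]
    - [-0.0188,0.078,0,0]
    - [-0.0282,0.117,0,0]
    - [-0.0376,0.156,0,0]
    - [-0.047,0.195,0,0]

```text
time: 21.47
tool_pos: [0.501, -0.0155, 0.1287]
tool_rot: [0.0, 0.999, -0.054, 0.0]
contact_force: [0.9, -0.9, -1.0]
gripper_width: 0.621
```

Call:
jog_arm:
  targets:
    - [-0.0094,0.039,0,0]
    - [-0.0188,0.078,0,0]
    - [-0.0282,0.117,0,0]
    - [-0.0376,0.156,0,0]
    - [-0.047,0.195,0,0]

```text
time: 21.88
tool_pos: [0.4329, -0.2044, 0.1288]
tool_rot: [0.0, 0.998, -0.055, 0.001]
contact_force: [1.3, 0.4, -1.9]
gripper_width: 0.619
```

Call:
jog_arm:
  targets:
    - [-0.009,0.038,0,7]
    - [-0.018,0.076,0,14]
    - [-0.0222,0.096,0,21]
    - [-0.0222,0.096,0,28]
    - [-0.0222,0.096,0,35]

```text
time: 22.3
tool_pos: [0.4006, -0.2973, 0.1287]
tool_rot: [0.0, 0.934, -0.357, 0.0]
contact_force: [-0.8, 0.1, -2.0]
gripper_width: 0.616
```

Call:
jog_arm:
  targets:
    - [0,0,0,6]
    - [0,0,0,10]
    - [0,0,0,10]
    - [0,0,0,10]

```text
time: 22.63
tool_pos: [0.4013, -0.2958, 0.1285]
tool_rot: [0.0, 0.902, -0.432, 0.0]
contact_force: [-0.7, -0.1, -1.7]
gripper_width: 0.616
```

Run:
```python
from h import *
to(st(-.055,-.096,.025),-51.3);held('w11')
```

```text
tcp [ 0.4013 -0.2958  0.1285] yaw -51.2 -> shift [-0.0009  0.002   0.1035] turn 0.1 t 22.6
tag px [256. 265.] 4417 offset [-0.0001 -0.0003] width 0.616
```

Call:
jog_arm:
  targets:
    - [-0.001,0.002,0.03,0]
    - [-0.001,0.002,0.06,0]
    - [-0.001,0.002,0.085,0]
    - [-0.001,0.002,0.098,0]
    - [-0.001,0.002,0.101,0]

```text
time: 23.1
tool_pos: [0.3972, -0.2943, 0.024]
tool_rot: [-0.001, 0.902, -0.432, -0.003]
contact_force: [-0.4, 0.4, -1.2]
gripper_width: 0.62
```

Call:
jog_arm:
  targets:
    - [0,0,0.002,0]
    - [0,0,0.004,0]
    - [0,0,0.004,0]
    - [0,0,0.004,0]

```text
time: 23.43
tool_pos: [0.4, -0.2971, 0.0247]
tool_rot: [0.0, 0.902, -0.433, 0.001]
contact_force: [-0.0, -0.2, -1.2]
gripper_width: 0.617
```

Call:
jog_arm:
  targets:
    - [0,0,0,0]
    - [0,0,0,0]
    - [0,0,-0.01,0]
    - [0,0,-0.05,0]
    - [0,0,-0.09,0]
  fingers: 1

```text
time: 23.85
tool_pos: [0.3977, -0.2949, 0.113]
tool_rot: [-0.001, 0.901, -0.433, -0.002]
contact_force: [1.1, -1.2, 1.8]
gripper_width: 1.001
```

Call:
jog_arm:
  targets:
    - [0,0,-0.03,0]
    - [0,-0.03,-0.06,0]
    - [0,-0.07,-0.08,0]
    - [0,-0.11,-0.08,0]
    - [0,-0.15,-0.08,0]

```text
time: 24.27
tool_pos: [0.5187, -0.2025, 0.198]
tool_rot: [0.0, 0.901, -0.433, 0.004]
contact_force: [0.3, -0.2, -0.5]
gripper_width: 1.002
```

Run:
```python
from h import *
t,ct=grab('top','t6')
for o in cases(t,ct):print(*o)
print(st(-.055,-.096))
to([.5627,.0557,.17],-16)
```

```text
[305.8, 240.0] fill 1.22 tag [0.4028, -0.2984] yaw -51.0 rc [0.4031, -0.2958] [0.05, 0.081]
[210.7, 195.1] fill 0.66 tag [0.564, 0.0552] yaw -17.0 rc [0.5632, 0.0553] [0.051, 0.081]
[198.9, 163.3] fill 0.67 tag [0.6829, 0.1021] yaw 1.3 rc [0.6827, 0.1] [0.08, 0.049]
[ 0.39919033 -0.29639962  0.        ]
tcp [ 0.5226 -0.1973  0.1966] yaw -51.0 -> shift [-0.1716 -0.1901  0.0273] turn -35.0 t 24.3
```

Call:
jog_arm:
  targets:
    - [-0.026,-0.029,0,0]
    - [-0.053,-0.058,0,0]
    - [-0.08,-0.088,0,0]
    - [-0.106,-0.117,0,0]
    - [-0.132,-0.147,0,0]

```text
time: 24.73
tool_pos: [0.5484, -0.0058, 0.1946]
tool_rot: [-0.0, 0.901, -0.433, 0.001]
contact_force: [1.3, 0.3, 0.1]
gripper_width: 1.0
```

Call:
jog_arm:
  targets:
    - [-0.02,-0.022,0,-7]
    - [-0.04,-0.043,0,-14]
    - [-0.04,-0.043,0.01,-21]
    - [-0.04,-0.043,0.02,-28]
    - [-0.04,-0.043,0.027,-35]

```text
time: 25.15
tool_pos: [0.5568, 0.0513, 0.1668]
tool_rot: [0.0, 0.99, -0.138, 0.0]
contact_force: [0.1, 0.1, -0.4]
gripper_width: 0.999
```

Call:
jog_arm:
  targets:
    - [0,0,0,0]
    - [0,0,0,0]

```text
time: 25.32
tool_pos: [0.5567, 0.0505, 0.1668]
tool_rot: [-0.0, 0.99, -0.143, -0.0]
contact_force: [0.1, 0.1, 0.1]
gripper_width: 0.997
```

Run:
```python
from h import *
im,c=grab('wrist','w12')
for o in cases(im,c,fish=True,amin=800):print(*o)
to([.5627,.0557,.009],-16)
```

```text
[500.8, 183.1] fill 1.07 tag [0.4686, -0.2451] yaw -50.9 rc [0.4757, -0.236] [0.074, 0.089]
[249.9, 176.8] fill 0.54 tag [0.5616, 0.0554] yaw -15.8 rc [0.5628, 0.055] [0.051, 0.083]
[462.1, 133.7] fill 1.05 tag [0.5452, -0.1831] yaw -51.7 rc [0.549, -0.1748] [0.065, 0.089]
[166.8, 73.9] fill 0.54 tag [0.6799, 0.1015] yaw -0.6 rc [0.678, 0.0993] [0.054, 0.083]
tcp [0.5571 0.0504 0.1673] yaw -16.5 -> shift [ 0.0037 -0.0067  0.1583] turn -0.5 t 25.4
```

View pics/w12.png

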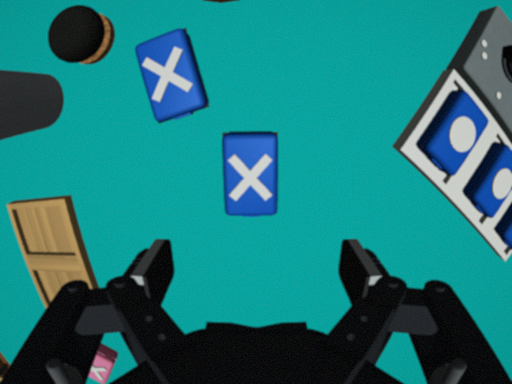

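The two cross cases are at (250,176) and (167,74), both blue, and three disc cases sit in the station's pockets. Now the first cross.

Call:
jog_arm:
  targets:
    - [0.002,-0.0065,0.03,0]
    - [0.002,-0.0065,0.07,0]
    - [0.002,-0.0065,0.11,0]
    - [0.002,-0.0065,0.145,0]
    - [0.002,-0.0065,0.158,0]

```text
time: 25.78
tool_pos: [0.5571, 0.056, 0.0038]
tool_rot: [0.0, 0.99, -0.143, -0.004]
contact_force: [-1.4, -0.3, -0.7]
gripper_width: 0.999
```

Call:
jog_arm:
  targets:
    - [0,0,0,0]
    - [0,0,0,0]
    - [0,0,0,0]
    - [0,0,0,0]
    - [0,0,0,0]
  fingers: 0

```text
time: 26.2
tool_pos: [0.5633, 0.056, 0.0117]
tool_rot: [-0.0, 0.99, -0.142, 0.003]
contact_force: [-1.1, -0.3, 4.1]
gripper_width: 0.614
```

Call:
jog_arm:
  targets:
    - [0,0,0,0]
    - [0,0,-0.02,0]
    - [0,0,-0.05,0]
    - [0,0,-0.08,0]
    - [0,0,-0.1,0]

```text
time: 26.62
tool_pos: [0.562, 0.0562, 0.1122]
tool_rot: [-0.0, 0.99, -0.142, 0.002]
contact_force: [0.4, 0.4, -0.6]
gripper_width: 0.616
```

```bash
cat >> h.py <<'E'
TY=np.radians(78.4);TC=np.array([.5235,.3592])
def tr(x,y,z=0):return np.array([TC[0]+x*np.cos(TY)-y*np.sin(TY),TC[1]+x*np.sin(TY)+y*np.cos(TY),z])
E
python3 - <<'E'
from h import *
print(tr(0,-.048),tr(0,.048));to(tr(0,.048,.1),78.4)
print(manip.state()['gripper_width'])
E
```

```text
[0.57051961 0.34954826 0.        ] [0.47648039 0.36885174 0.        ]
tcp [0.562  0.0562 0.1122] yaw -16.3 -> shift [-0.1699 -0.2761  0.0118] turn -94.7 t 26.6
0.6156133202799128
```

Call:
jog_arm:
  targets:
    - [-0.021,-0.034,0,0]
    - [-0.042,-0.068,0,0]
    - [-0.063,-0.102,0,0]
    - [-0.084,-0.136,0,0]
    - [-0.105,-0.17,0,0]

```text
time: 27.03
tool_pos: [0.507, 0.2504, 0.1095]
tool_rot: [-0.0, 0.99, -0.142, 0.001]
contact_force: [1.2, -0.4, -1.1]
gripper_width: 0.615
```

Call:
jog_arm:
  targets:
    - [-0.021,-0.034,0,-7]
    - [-0.042,-0.068,0,-14]
    - [-0.065,-0.106,0,-21]
    - [-0.065,-0.106,0,-28]
    - [-0.065,-0.106,0,-35]

```text
time: 27.45
tool_pos: [0.4738, 0.3715, 0.1092]
tool_rot: [-0.0, 0.986, 0.168, 0.001]
contact_force: [0.7, -0.6, -0.8]
gripper_width: 0.622
```

Call:
jog_arm:
  targets:
    - [0,0,0,-7]
    - [0,0,0,-14]
    - [0,0,0,-21]
    - [0,0,0,-28]
    - [0,0,0,-35]

```text
time: 27.87
tool_pos: [0.4749, 0.3689, 0.1091]
tool_rot: [-0.0, 0.891, 0.454, 0.0]
contact_force: [0.4, 0.5, -1.4]
gripper_width: 0.62
```

Call:
jog_arm:
  targets:
    - [0,0,0,-7]
    - [0,0,0,-14]
    - [0,0,0,-21]
    - [0,0,0,-24.7]
    - [0,0,0,-24.7]

```text
time: 28.28
tool_pos: [0.475, 0.3689, 0.1091]
tool_rot: [0.0, 0.775, 0.632, 0.001]
contact_force: [-0.1, -0.3, -0.8]
gripper_width: 0.616
```

Call:
jog_arm:
  targets:
    - [0,0,0,0]
    - [0,0,0,0]

```text
time: 28.45
tool_pos: [0.4749, 0.3688, 0.1087]
tool_rot: [0.0, 0.775, 0.632, 0.0]
contact_force: [-0.5, 0.3, -0.5]
gripper_width: 0.613
```

Run:
```python
from h import *
to(tr(0,.048,.018),78.4);held('w13')
c=cams.get_calibration('wrist')
def wp(p):
  T=c['cam_to_world'];q=T[:3,:3].T@(p-T[:3,3]);h=np.hypot(q[0],q[1]);f=297.3*np.arctan2(h,-q[2])/h;return 255.9+f*q[0],189.6-f*q[1]
im=cv2.imread('pics/w13.png')
for a in (-.058,.058):
  for b in(-.091,.091):
    u=wp(tr(a,b,.016));print(np.round(u));cv2.circle(im,(int(u[0]),int(u[1])),2,(0,0,255),-1)
cv2.imwrite('pics/w13.png',im)
```

```text
tcp [0.4749 0.3688 0.1087] yaw 78.3 -> shift [0.0003 0.0015 0.0907] turn -0.1 t 28.4
tag px [256. 264.] 3569 offset [0.0006 0.0002] width 0.613
[399. 248.]
[210. 253.]
[416. 129.]
[203. 123.]
```

View pics/w13.png

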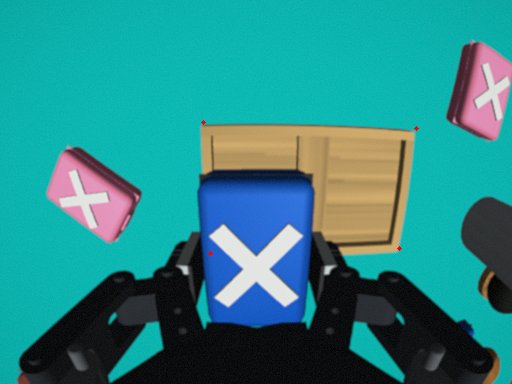

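The predicted tray corners fall on the tray's corners, so I'll lower the cross into the near pocket.

Call:
jog_arm:
  targets:
    - [0,0.001,0.025,0]
    - [0,0.001,0.05,0]
    - [0,0.001,0.072,0]
    - [0,0.001,0.084,0]
    - [0,0.001,0.087,0]

```text
time: 28.92
tool_pos: [0.4739, 0.3674, 0.0183]
tool_rot: [-0.0, 0.775, 0.632, -0.003]
contact_force: [-0.5, -0.4, -1.9]
gripper_width: 0.614
```

Call:
jog_arm:
  targets:
    - [0,0,0.002,0]
    - [0,0,0.004,0]
    - [0,0,0.004,0]
    - [0,0,0.004,0]

```text
time: 29.25
tool_pos: [0.4768, 0.3691, 0.0188]
tool_rot: [0.0, 0.775, 0.632, 0.001]
contact_force: [-0.1, -0.1, -1.4]
gripper_width: 0.618
```

Call:
jog_arm:
  targets:
    - [0,0,0,0]
    - [0,0,0,0]
    - [0,0,-0.01,0]
    - [0,0,-0.05,0]
    - [0,0,-0.09,0]
  fingers: 1

```text
time: 29.67
tool_pos: [0.474, 0.3675, 0.1065]
tool_rot: [-0.0, 0.775, 0.632, -0.003]
contact_force: [1.7, 0.2, 0.5]
gripper_width: 1.002
```

Call:
jog_arm:
  targets:
    - [0,0,-0.03,7]
    - [-0.04,0,-0.06,14]
    - [-0.08,0,-0.06,21]
    - [-0.12,0,-0.06,28]
    - [-0.16,0,-0.06,35]

```text
time: 30.08
tool_pos: [0.4443, 0.2127, 0.1698]
tool_rot: [0.0, 0.93, 0.368, 0.002]
contact_force: [1.7, -0.4, 0.1]
gripper_width: 1.0
```

Run:
```python
from h import *
t,ct=grab('top','t7')
for o in cases(t,ct):print(*o)
to([.6813,.102,.17],0)
```

```text
[305.8, 240.0] fill 1.23 tag [0.403, -0.2984] yaw -51.0 rc [0.4031, -0.2958] [0.05, 0.081]
[289.2, 219.1] fill 1.24 tag [0.4789, -0.2369] yaw -51.5 rc [0.478, -0.2354] [0.05, 0.081]
[272.5, 198.6] fill 1.23 tag [0.5542, -0.1745] yaw -50.6 rc [0.5523, -0.1737] [0.051, 0.081]
[198.9, 163.3] fill 0.67 tag [0.6829, 0.1021] yaw 1.3 rc [0.6827, 0.1] [0.08, 0.049]
tcp [0.4423 0.2069 0.1679] yaw 42.7 -> shift [ 0.1047  0.2391 -0.0016] turn 42.7 t 30.1
```

Call:
jog_arm:
  targets:
    - [0.015,0.034,0,0]
    - [0.03,0.068,0,0]
    - [0.045,0.102,0,0]
    - [0.06,0.136,0,0]
    - [0.075,0.17,0,0]

```text
time: 30.55
tool_pos: [0.6171, 0.1408, 0.1686]
tool_rot: [0.0, 0.929, 0.37, 0.001]
contact_force: [0.9, 0.6, 0.1]
gripper_width: 0.997
```

Call:
jog_arm:
  targets:
    - [0.015,0.034,0,7]
    - [0.03,0.069,0,14]
    - [0.03,0.069,0,21]
    - [0.03,0.069,0,28]
    - [0.03,0.069,0,35]

```text
time: 30.97
tool_pos: [0.6854, 0.1116, 0.1678]
tool_rot: [-0.0, 0.998, 0.07, 0.0]
contact_force: [-0.1, -0.3, -0.4]
gripper_width: 1.001
```

Call:
jog_arm:
  targets:
    - [0,0,0,7.7]
    - [0,0,0,7.7]
    - [0,0,0,7.7]
    - [0,0,0,7.7]

```text
time: 31.3
tool_pos: [0.6846, 0.1123, 0.168]
tool_rot: [0.0, 1.0, 0.008, 0.0]
contact_force: [0.5, 0.5, 0.0]
gripper_width: 0.996
```

Run:
```python
from h import *
im,c=grab('wrist','w14')
for o in cases(im,c,fish=True,amin=800):print(*o)
to([.6813,.102,.009],0)
```

```text
[467.4, 283.0] fill 1.08 tag [0.5428, -0.1863] yaw -50.8 rc [0.5518, -0.1777] [0.077, 0.079]
[266.8, 184.2] fill 0.54 tag [0.6806, 0.1018] yaw 0.1 rc [0.6818, 0.1015] [0.084, 0.051]
tcp [0.6846 0.1123 0.1678] yaw 0.8 -> shift [-0.0035  0.0103  0.1588] turn 0.8 t 31.4
```

View pics/w14.png

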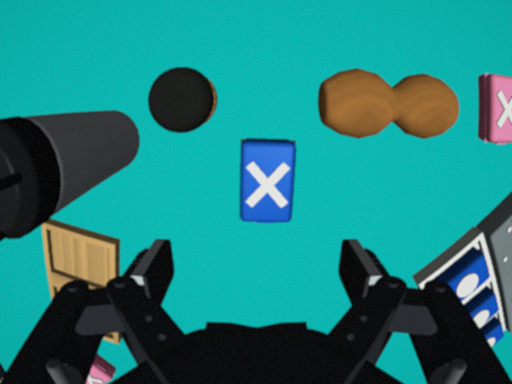

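Call:
jog_arm:
  targets:
    - [-0.005,0.0105,0.02,0.8]
    - [-0.005,0.0105,0.06,0.8]
    - [-0.005,0.0105,0.1,0.8]
    - [-0.005,0.0105,0.14,0.8]
    - [-0.005,0.0105,0.158,0.8]

```text
time: 31.77
tool_pos: [0.6756, 0.1015, 0.0031]
tool_rot: [0.0, 1.0, 0.0, -0.004]
contact_force: [-0.3, 1.0, -0.9]
gripper_width: 1.002
```

Call:
jog_arm:
  targets:
    - [0,0,0,0]
    - [0,0,0,0]
    - [0,0,0,0]
    - [0,0,0,0]
    - [0,0,0,0]
  fingers: 0

```text
time: 32.18
tool_pos: [0.6817, 0.1018, 0.0123]
tool_rot: [-0.0, 1.0, -0.001, 0.002]
contact_force: [0.0, -0.8, -1.3]
gripper_width: 0.617
```

Call:
jog_arm:
  targets:
    - [0,0,0,0]
    - [0,0,-0.02,0]
    - [0,0,-0.05,0]
    - [0,0,-0.08,0]
    - [0,0,-0.1,0]

```text
time: 32.6
tool_pos: [0.6811, 0.1017, 0.1133]
tool_rot: [-0.0, 1.0, -0.001, 0.002]
contact_force: [1.0, 0.0, -0.6]
gripper_width: 0.614
```

Run:
```python
from h import *
to([.52,.16,.1]);to(tr(0,-.048,.1),78.4)
print(manip.state()['gripper_width'])
```

```text
tcp [0.6811 0.1017 0.1133] yaw -0.1 -> shift [-0.1612 -0.058   0.0126] turn None t 32.6
tcp [0.6811 0.1017 0.1133] yaw -0.1 -> shift [-0.1109 -0.2476  0.0129] turn -78.5 t 32.6
0.6144726181729514
```

Call:
jog_arm:
  targets:
    - [-0.04,-0.01,0,0]
    - [-0.08,-0.02,0,0]
    - [-0.12,-0.03,0,0]
    - [-0.12,-0.06,0,0]
    - [-0.12,-0.1,0,0]

```text
time: 33.02
tool_pos: [0.5559, 0.2005, 0.1078]
tool_rot: [0.001, 1.0, -0.002, -0.002]
contact_force: [1.7, 0.5, 0.1]
gripper_width: 0.616
```

Call:
jog_arm:
  targets:
    - [0.002,-0.04,0,-7]
    - [0.004,-0.08,0,-14]
    - [0.006,-0.12,0,-21]
    - [0.009,-0.1476,0,-28]
    - [0.009,-0.1476,0,-35]

```text
time: 33.43
tool_pos: [0.569, 0.3548, 0.1105]
tool_rot: [-0.001, 0.952, 0.305, 0.002]
contact_force: [0.3, -1.3, -0.5]
gripper_width: 0.615
```

Call:
jog_arm:
  targets:
    - [0,0,0,-7]
    - [0,0,0,-14]
    - [0,0,0,-21]
    - [0,0,0,-28]
    - [0,0,0,-35]

```text
time: 33.85
tool_pos: [0.5692, 0.3496, 0.1099]
tool_rot: [0.0, 0.818, 0.576, 0.0]
contact_force: [0.2, -0.5, -1.1]
gripper_width: 0.616
```

Call:
jog_arm:
  targets:
    - [0,0,0,-7]
    - [0,0,0,-8.5]
    - [0,0,0,-8.5]
    - [0,0,0,-8.5]
    - [0,0,0,-8.5]

```text
time: 34.27
tool_pos: [0.5692, 0.3495, 0.1097]
tool_rot: [0.0, 0.775, 0.632, 0.0]
contact_force: [-0.2, 0.6, -0.6]
gripper_width: 0.616
```

Run:
```python
from h import *
to(tr(0,-.048,.018),78.4);held('w15')
```

```text
tcp [0.5692 0.3495 0.1097] yaw 78.4 -> shift [0.0003 0.0013 0.0917] turn -0.0 t 34.3
tag px [256. 264.] 3583 offset [0.001  0.0001] width 0.616
```

Call:
jog_arm:
  targets:
    - [0,0.001,0.025,0]
    - [0,0.001,0.05,0]
    - [0,0.001,0.072,0]
    - [0,0.001,0.084,0]
    - [0,0.001,0.088,0]

```text
time: 34.73
tool_pos: [0.5682, 0.3483, 0.0182]
tool_rot: [-0.001, 0.775, 0.632, -0.003]
contact_force: [0.2, 0.1, -1.3]
gripper_width: 0.615
```

Call:
jog_arm:
  targets:
    - [0,0,0.002,0]
    - [0,0,0.004,0]
    - [0,0,0.004,0]
    - [0,0,0.004,0]

```text
time: 35.07
tool_pos: [0.5711, 0.3497, 0.019]
tool_rot: [0.0, 0.775, 0.632, 0.001]
contact_force: [0.9, -0.3, -1.3]
gripper_width: 0.62
```

Call:
jog_arm:
  targets:
    - [0,0,0,0]
    - [0,0,0,0]
    - [0,0,-0.01,0]
    - [0,0,-0.05,0]
    - [0,0,-0.09,0]
  fingers: 1

```text
time: 35.48
tool_pos: [0.5682, 0.3483, 0.1063]
tool_rot: [-0.001, 0.775, 0.632, -0.003]
contact_force: [1.0, 0.2, 1.0]
gripper_width: 1.001
```

Call:
jog_arm:
  targets:
    - [0,0,-0.03,0]
    - [-0.04,0,-0.08,0]
    - [-0.08,0,-0.1,0]
    - [-0.12,0,-0.1,0]
    - [-0.16,0,-0.1,0]

```text
time: 35.9
tool_pos: [0.5428, 0.2093, 0.2114]
tool_rot: [0.002, 0.774, 0.633, 0.004]
contact_force: [0.4, -0.4, -0.1]
gripper_width: 1.0
```

Call:
jog_arm:
  targets:
    - [-0.04,0.01,0,0]
    - [-0.08,0.02,0,0]
    - [-0.12,0.02,0,0]
    - [-0.16,0.02,0,0]
    - [-0.2,0.02,0,0]
  fingers: 0

```text
time: 36.32
tool_pos: [0.5204, 0.008, 0.2075]
tool_rot: [0.001, 0.775, 0.632, 0.001]
contact_force: [0.7, -0.3, 0.6]
gripper_width: 0.294
```

Run:
```python
from h import *
t,ct=grab('top','t8')
for o in cases(t,ct):print(*o)
a=cv2.imread('pics/t8.png')
cv2.imwrite('pics/z8.png',np.hstack([cv2.resize(a[150:250,105:235],(390,300),interpolation=2),cv2.resize(a[155:265,245:355],(300,300),interpolation=2)]))
to(st(.07,-.175,.23),38.7);to(st(.07,-.175,.115),-51.3)
```

```text
[305.8, 239.9] fill 1.23 tag [0.4032, -0.2985] yaw -51.0 rc [0.4031, -0.2958] [0.05, 0.081]
[289.4, 219.2] fill 1.26 tag [0.4787, -0.2374] yaw -51.5 rc [0.478, -0.2354] [0.05, 0.081]
[125.3, 216.5] fill 0.70 tag [0.4803, 0.3688] yaw 78.4 rc [0.4799, 0.367] [0.086, 0.05]
[276.2, 199.7] fill 1.24 tag [0.5503, -0.1883] yaw -51.4 rc [0.5494, -0.1865] [0.051, 0.082]
[131.3, 191.1] fill 0.66 tag [0.5748, 0.3503] yaw 78.2 rc [0.5743, 0.3478] [0.085, 0.05]
tcp [0.5196 0.0019 0.2074] yaw 78.1 -> shift [-0.4573 -0.0098 -0.0202] turn 39.4 t 36.4
tcp [0.5196 0.0019 0.2074] yaw 78.1 -> shift [-0.4566 -0.01    0.0948] turn 129.4 t 36.4
```

View pics/z8.png

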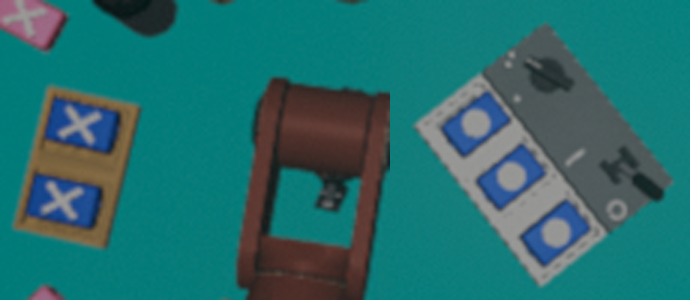

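The disc case in the left pocket was knocked: it moved about 12 mm from (0.552,-0.174) to (0.549,-0.187), and may be against or on the rib. The other four are in place. I'll look from above and reseat it before restoring the lever.

Call:
jog_arm:
  targets:
    - [-0.036,0.013,0,-7]
    - [-0.072,0.026,0,-14]
    - [-0.108,0.039,0.01,-21]
    - [-0.145,0.052,0.02,-28]
    - [-0.181,0.0645,0.03,-35]
  fingers: 1

```text
time: 36.78
tool_pos: [0.548, -0.1811, 0.178]
tool_rot: [0.002, 0.553, 0.833, 0.0]
contact_force: [0.8, 0.6, 0.4]
gripper_width: 0.899
```

Call:
jog_arm:
  targets:
    - [0,0,0,-7]
    - [0,0,0,-14]
    - [0,0,0,-15.6]
    - [0,0,0,-15.6]
    - [0,0,0,-15.6]

```text
time: 37.2
tool_pos: [0.5477, -0.1793, 0.1773]
tool_rot: [0.001, 0.438, 0.899, 0.0]
contact_force: [-0.7, -0.0, -0.5]
gripper_width: 0.999
```

Run:
```python
from h import *
im,c=grab('wrist','w16')
for o in cases(im,c,z=.044,zt=.046,fish=True,amin=800):print(*o)
to([.5455,-.188,.05],128.7)
```

```text
[81.6, 182.0] fill 1.06 tag [0.4, -0.2959] yaw -50.9 rc [0.4042, -0.289] [0.062, 0.083]
[248.5, 184.9] fill 1.09 tag [0.5455, -0.1871] yaw -51.0 rc [0.5437, -0.1846] [0.051, 0.084]
[162.0, 179.6] fill 1.03 tag [0.4746, -0.2355] yaw -51.0 rc [0.4749, -0.2321] [0.056, 0.084]
tcp [ 0.5478 -0.1791  0.1772] yaw 128.1 -> shift [-0.0055 -0.0073  0.1272] turn -0.6 t 37.2
```

View pics/w16.png

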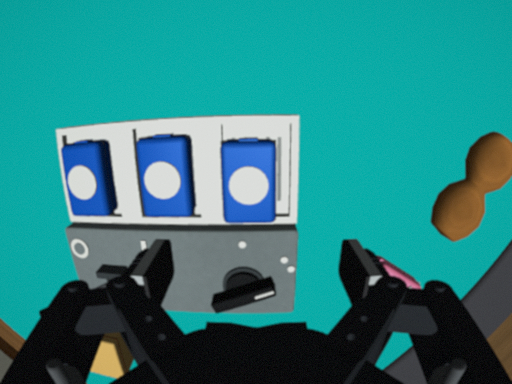

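It sits in the pocket's rear corner, with its bottom edge at row 222 against 215 for the others, so it may be riding on the rim. I'll regrasp and reseat it, approaching slightly to the left to keep clear of the middle case.

Call:
jog_arm:
  targets:
    - [-0.003,-0.001,0.03,-0.5]
    - [-0.003,-0.001,0.06,-0.5]
    - [-0.003,-0.001,0.09,-0.5]
    - [-0.003,-0.001,0.12,-0.5]
    - [-0.003,-0.001,0.14,-0.5]
  fingers: 0.88

```text
time: 37.67
tool_pos: [0.5472, -0.1811, 0.0337]
tool_rot: [-0.002, 0.434, 0.901, -0.0]
contact_force: [-0.9, 0.3, -0.5]
gripper_width: 0.875
```

Call:
jog_arm:
  targets:
    - [0,0,0.006,0]
    - [0,0,0.011,0]
    - [0,0,0.011,0]
    - [0,0,0.011,0]

```text
time: 38.0
tool_pos: [0.5498, -0.1826, 0.0271]
tool_rot: [0.001, 0.434, 0.901, -0.0]
contact_force: [0.4, 0.3, 0.0]
gripper_width: 0.879
```

Call:
jog_arm:
  targets:
    - [0,0,0,0]
    - [0,0,0,0]
    - [0,0,0,0]
    - [0,0,0,0]
    - [0,0,0,0]
  fingers: 0

```text
time: 38.42
tool_pos: [0.55, -0.1828, 0.0277]
tool_rot: [0.002, 0.434, 0.901, -0.0]
contact_force: [-1.3, 1.4, 5.9]
gripper_width: 0.616
```

Call:
jog_arm:
  targets:
    - [0,0,0,0]
    - [0,0,-0.02,0]
    - [0,0,-0.05,0]
    - [0,0,-0.05,0]
    - [0,0,-0.05,0]

```text
time: 38.83
tool_pos: [0.5505, -0.183, 0.0782]
tool_rot: [0.003, 0.434, 0.901, 0.0]
contact_force: [-0.4, -0.5, -2.0]
gripper_width: 0.614
```

Run:
```python
from h import *
to(st(-.055,.096,.025),128.7);held('w17')
```

```text
tcp [ 0.5505 -0.183   0.0782] yaw 128.6 -> shift [0.0064 0.0029 0.0531] turn -0.1 t 38.8
tag px [256. 261.] 4165 offset [0.0023 0.0004] width 0.614
```

Call:
jog_arm:
  targets:
    - [0.004,0.0025,0,0]
    - [0.004,0.0025,0.02,0]
    - [0.004,0.0025,0.038,0]
    - [0.004,0.0025,0.046,0]
    - [0.004,0.0025,0.049,0]

```text
time: 39.3
tool_pos: [0.5466, -0.1763, 0.027]
tool_rot: [-0.003, 0.433, 0.901, 0.0]
contact_force: [-14.3, 5.5, 30.0]
gripper_width: 0.612
```

Call:
jog_arm:
  targets:
    - [0,0,0.001,0]
    - [0,0,0.002,0]
    - [0,0,0.002,0]
    - [0,0,0.002,0]

```text
time: 39.63
tool_pos: [0.5479, -0.1769, 0.027]
tool_rot: [-0.002, 0.434, 0.901, 0.0]
contact_force: [-9.3, 5.3, 21.0]
gripper_width: 0.615
```

Call:
jog_arm:
  targets:
    - [0,0,-0.002,0]
    - [0,0,-0.002,0]

```text
time: 39.8
tool_pos: [0.5481, -0.1771, 0.0271]
tool_rot: [-0.0, 0.434, 0.901, 0.0]
contact_force: [-2.2, 2.4, 7.8]
gripper_width: 0.61
```

Call:
jog_arm:
  targets:
    - [0,0,0,0]
    - [0,0,0,0]
    - [0,0,-0.01,0]
    - [0,0,-0.05,0]
    - [0,0,-0.09,0]
  fingers: 0.88

```text
time: 40.22
tool_pos: [0.5457, -0.1764, 0.1144]
tool_rot: [-0.004, 0.434, 0.901, -0.0]
contact_force: [1.5, 0.1, 1.0]
gripper_width: 0.881
```

Call:
jog_arm:
  targets:
    - [0,0,-0.04,0]
    - [0,0,-0.06,0]
    - [0,0,-0.06,0]
    - [0,0,-0.06,0]

```text
time: 40.55
tool_pos: [0.5489, -0.1779, 0.1786]
tool_rot: [0.002, 0.434, 0.901, 0.0]
contact_force: [-0.5, -0.1, -1.4]
gripper_width: 0.882
```

Run:
```python
from h import *
im,c=grab('wrist','w18')
for o in cases(im,c,z=.044,zt=.046,fish=True,amin=800):print(*o)
print(st(-.055,.096))
to(st(.07,-.175,.2),128.7)
cv2.imwrite('pics/w18b.png',cv2.resize(cv2.imread('pics/w18.png')[90:330,40:360],(800,600),interpolation=2))
```

```text
[80.3, 179.9] fill 1.06 tag [0.3997, -0.2958] yaw -50.5 rc [0.4042, -0.2889] [0.062, 0.083]
[160.4, 178.5] fill 1.04 tag [0.4745, -0.2355] yaw -51.1 rc [0.4747, -0.2319] [0.056, 0.083]
[255.5, 179.5] fill 1.06 tag [0.5492, -0.1777] yaw -51.4 rc [0.5474, -0.1754] [0.051, 0.083]
[ 0.54903297 -0.17635303  0.        ]
tcp [ 0.5478 -0.1774  0.1762] yaw 128.6 -> shift [-0.1255 -0.2692 -0.0238] turn -0.1 t 40.6
```

View pics/w18b.png

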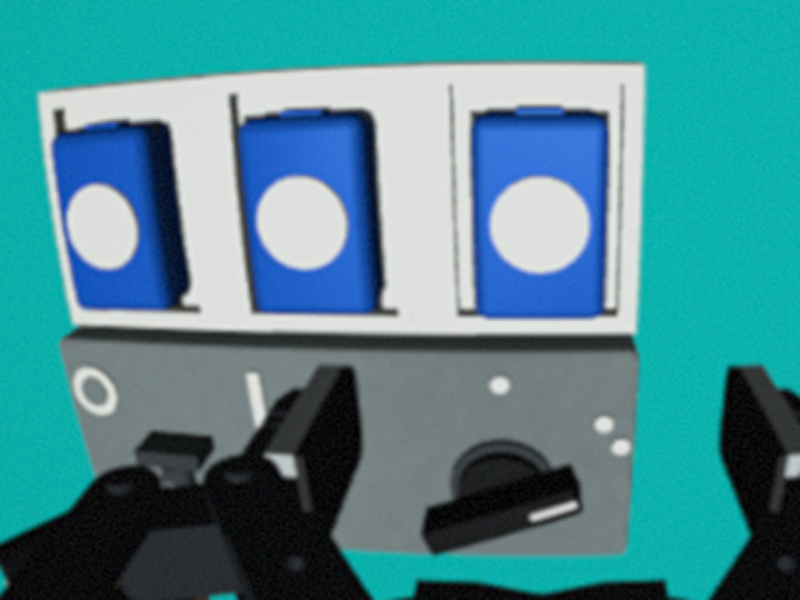

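The left case is flat and centred again, its tag at (0.549,-0.178) against a pocket centre of (0.549,-0.176). Selector is at two dots. Last step is the lever back to on.

Call:
jog_arm:
  targets:
    - [-0.017,-0.036,-0.024,0]
    - [-0.034,-0.072,-0.024,0]
    - [-0.05,-0.108,-0.024,0]
    - [-0.067,-0.144,-0.024,0]
    - [-0.084,-0.18,-0.024,0]
  fingers: 0

```text
time: 41.02
tool_pos: [0.4577, -0.3558, 0.1976]
tool_rot: [-0.002, 0.434, 0.901, 0.001]
contact_force: [0.3, 0.2, -1.5]
gripper_width: 0.164
```

Call:
jog_arm:
  targets:
    - [-0.017,-0.036,0,0]
    - [-0.034,-0.072,0,0]
    - [-0.0415,-0.089,0,0]
    - [-0.0415,-0.089,0.02,0]
    - [-0.0415,-0.089,0.04,0]

```text
time: 41.43
tool_pos: [0.4149, -0.4446, 0.1585]
tool_rot: [-0.001, 0.435, 0.9, 0.0]
contact_force: [0.8, -0.4, -1.4]
gripper_width: 0.001
```

```bash
python3 -c "
from h import *
to(st(.07,-.175,.115),128.7)"
```

```text
tcp [ 0.4149 -0.4446  0.1585] yaw 128.4 -> shift [0.0004 0.0014 0.0435] turn -0.3 t 41.4
```

Call:
jog_arm:
  targets:
    - [0,0,0.03,0]
    - [0,0,0.043,0]
    - [0,0.02,0.043,0]
    - [0,0.04,0.043,0]
    - [0,0.06,0.043,0]

```text
time: 41.85
tool_pos: [0.4622, -0.4048, 0.115]
tool_rot: [-0.002, 0.434, 0.901, 0.001]
contact_force: [-0.6, -0.2, 0.4]
gripper_width: 0.002
```

Call:
jog_arm:
  targets:
    - [0,0.02,0,0]
    - [0,0.04,0,0]
    - [0,0.053,0,0]
    - [0,0.053,0,0]
    - [0,0.053,0,0]

```text
time: 42.27
tool_pos: [0.5041, -0.3722, 0.1164]
tool_rot: [-0.001, 0.433, 0.901, 0.0]
contact_force: [1.4, -0.1, 0.2]
gripper_width: 0.004
```

Call:
jog_arm:
  targets:
    - [0,-0.03,0,0]
    - [0,-0.06,0,0]
    - [0,-0.06,-0.04,0]
    - [0,-0.06,-0.08,0]
    - [0,-0.1,-0.1,0]

```text
time: 42.68
tool_pos: [0.4309, -0.4335, 0.2211]
tool_rot: [0.003, 0.432, 0.902, -0.0]
contact_force: [-0.1, -0.4, 0.9]
gripper_width: -0.005
```

Call:
jog_arm:
  targets:
    - [0,-0.04,0,0]
    - [0,-0.08,0,0]
    - [0,-0.12,0,0]
    - [0,-0.12,0,0]

```text
time: 43.02
tool_pos: [0.3284, -0.5126, 0.216]
tool_rot: [-0.001, 0.437, 0.899, -0.002]
contact_force: [0.6, -0.2, -0.5]
gripper_width: 0.001
```

Run:
```python
from h import *
t,ct=grab('top','t9');s,_=grab('side','s9')
for o in cases(t,ct):print(*o)
a=cv2.imread('pics/t9.png');b=cv2.imread('pics/s9.png')
cv2.imwrite('pics/z9.png',np.vstack([np.hstack([cv2.resize(a[130:250,100:240],(350,300),interpolation=2),cv2.resize(a[145:275,245:395],(346,300),interpolation=2)]),cv2.resize(b[140:300,150:350],(696,300),interpolation=2)]))
st_=manip.state();print(st_['time'],st_['tool_pos'])
print('tip on',proj(ct,st(.07,-.019,.134)),'off',proj(ct,st(.07,-.131,.134)))
```

```text
[305.8, 239.9] fill 1.23 tag [0.4032, -0.2985] yaw -51.0 rc [0.4031, -0.2958] [0.05, 0.081]
[289.2, 219.1] fill 1.24 tag [0.4789, -0.2369] yaw -51.5 rc [0.478, -0.2354] [0.05, 0.081]
[125.3, 216.5] fill 0.70 tag [0.4803, 0.3688] yaw 78.4 rc [0.4799, 0.367] [0.086, 0.05]
[273.5, 198.7] fill 1.25 tag [0.5539, -0.178] yaw -51.3 rc [0.5531, -0.1774] [0.051, 0.082]
[131.3, 191.1] fill 0.66 tag [0.5748, 0.3503] yaw 78.2 rc [0.5743, 0.3478] [0.085, 0.05]
43.1167 [ 0.33237605 -0.50950677  0.2156309 ]
tip on (np.float64(322.8019704808917), np.float64(201.31676716606108)) off (np.float64(342.9778092304248), np.float64(226.62519771366163))
```

View pics/z9.png

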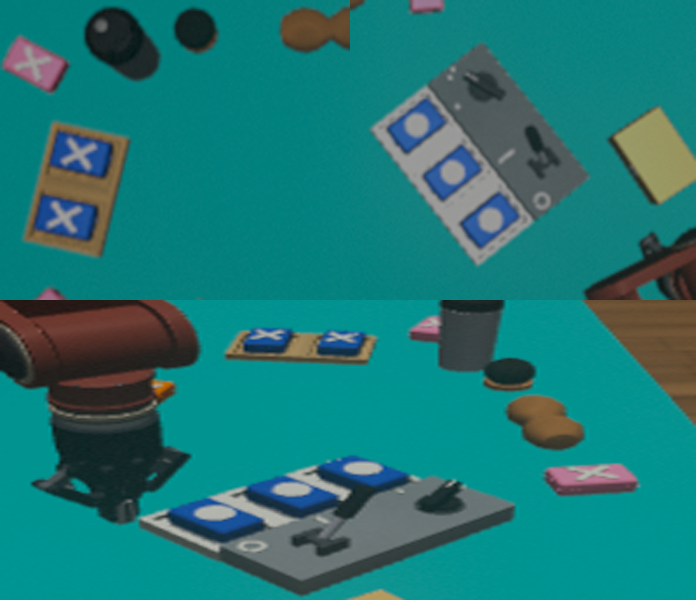

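The lever is on and the selector is at two dots. I'll triangulate the tag heights from the saved top and side pictures, to be sure the reseated case is flat.

Run:
```python
from h import *
ct,cs=[cams.get_calibration(n) for n in('top','side')]
def blobs(f,box):
    im=cv2.imread(f);h=cv2.cvtColor(im,cv2.COLOR_BGR2HSV);x0,y0,x1,y1=box
    b=cv2.morphologyEx(cv2.inRange(h,(102,120,25),(130,255,255)),cv2.MORPH_CLOSE,np.ones((13,13)))
    m=cv2.inRange(h,(0,0,110),(180,90,255))&b;q=np.zeros_like(m);q[y0:y1,x0:x1]=m[y0:y1,x0:x1]
    n,l,s,c=cv2.connectedComponentsWithStats(q);return [(c[i],s[i,4],s[i,2:4]) for i in range(1,n) if s[i,4]>25]
T=blobs('pics/t9.png',(250,150,350,270));S=blobs('pics/s9.png',(180,215,290,300))
for u,a,_ in T:
  best=None
  for v,b,d in S:
    o1,d1=ray(ct,u);o2,d2=ray(cs,v);d1=d1/np.linalg.norm(d1);d2=d2/np.linalg.norm(d2)
    k=np.linalg.lstsq(np.c_[d1,-d2],o2-o1,rcond=None)[0];p,q=o1+k[0]*d1,o2+k[1]*d2;g=np.linalg.norm(p-q)
    if best is None or g<best[0]:best=(g,(p+q)/2,v,a,b,d)
  print(np.round(u,1),best[2].round(1),'gap %.4f'%best[0],best[1].round(4),'areas',best[3],best[4],best[5])
```

```text
[273.5 198.7] [253.5 229.4] gap 0.0080 [ 0.5492 -0.1775  0.043 ] areas 87 56 [11  7]
[281.1 209.2] [253.5 229.4] gap 0.0291 [ 0.5276 -0.2054  0.0633] areas 167 56 [11  7]
[289.1 219.1] [236.9 239.1] gap 0.0054 [ 0.4809 -0.2354  0.0482] areas 93 133 [21 11]
[297.1 229. ] [216.8 251.7] gap 0.0281 [ 0.429  -0.2674  0.0247] areas 156 177 [27 12]
[305.5 239.8] [216.8 251.7] gap 0.0113 [ 0.4092 -0.2958  0.0477] areas 89 177 [27 12]
```

```bash
python3 -c "
from h import *
print(manip.job_done(),manip.state()['time'])"
```

```text
the job is handed in; nothing more can be done
the job is handed in; nothing more can be done
```

The job is done and handed in at about 43 s of the 192 s allowed.

I threw the lever to off first and turned the selector clockwise against its two-dot stop. I then laid the three disc cases in the drying station and the two cross cases in the reject tray. Last, I threw the lever back to on.

**Knocked case:** The case in the station's left pocket was knocked about 12 mm to the pocket's edge partway through. I regrasped it and set it back before restoring the lever; it pressed on the floor with up to about 30 N as I set it down.

**Last checks:**
- **Cases:** in the final top and side pictures all five are in their pockets, tag up, within about 3 mm of the pocket centres.
- **Controls:** the lever leans to the bar side and the selector pointer is at the two dots.
- **Bystanders and robot:** I never touched the bystanders or look-alikes and saw no sign of them having moved. The gripper was clear of everything.

**Checks that disagreed:**
- **Cameras:** the top and wrist cameras differed by about 3 mm in x, so I averaged them.
- **Tag height:** the two-view height check was rough, with 5 to 11 mm between the rays. It put the reseated tag at 43 mm against 46 mm expected. I judged that case flat mainly because it is only about 2 mm off centre, so it cannot be resting on the rim.

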